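Refit an ultrasonic cleaner with its beaker holder, beakers and lids

ROBOT

A 6-joint arm with a two-finger parallel gripper is mounted at the origin on the work surface. World frame = base frame: x ahead of the robot, y to its left, z up, the work surface at z = 0. Lengths are in m, angles in rad, forces in N, time in s.
With the tool pointing down it reaches from about 0.35 to 0.8 m from the base axis. Payload 7.3 kg.
Tool frame: the origin (TCP) lies on the centre line of the jaws, within the pads' length; the fingertips stand 22 mm ahead of it and the grasp point (between the pads) lies 3 mm ahead of it; z points along the fingers, y is the direction in which the jaws open and shut (so a half turn about z gives the same grasp; the last joint's range is limited). The gripper opens to 85 mm and grips with 20 to 120 N. Pads are 22 mm wide; open, the fingers measure 114 mm over their backs; the gripper's body (76 mm by 85 mm) begins 54 mm behind the grasp point. The pads swing forward as they close: fully open they stand 13 mm farther back than shut.
Start: joints at [1.167, 0.342, 1.524, -0, 1.275, -0.146], TCP at [0.134, 0.508, 0.253] pointing down, gripper open.
Joint ranges: [-2.53, 2.53], [-0.77, 2.02], [0.04, 2.7], [-1, 4.14], [0.28, 2.66], [-3.11, 3.11]. Speed limits (rad/s): [2.57, 2.57, 3.14, 3.14, 3.14, 3.14].

INTERFACE

Orientations are given as a unit quaternion [w, x, y, z].
In Python, from bench import observe, read_camera, job_done gives the robot as it stands. The module is installed in compiled form; this text tells all that it offers.
- The arm moves only by the tool send_rows, never from a script. Its argument "increments" is a list of rows, each an object of numbers: "tx", "ty", "tz": the shift along the tool's x, y, z in m; "wx", "wy", "wz": the turn, a rotation vector about the tool's x, y, z in degrees. A call has 1 to 10 rows; each row shifts and turns the commanded pose from where the row before left it, along the tool's axes as they then stand; what a row does not reach is not made up. A row lasts 1/12 s, in which the tool goes at most 41.7 mm and 7.16 degrees, less where a joint would pass 70% of its speed; a pose out of reach is approached as far as the arm can. A call with a gripper value outside its range is refused whole. "grip" is the gripper command: -1 is fully open, 1 is shut, values between are in proportion, set as the call begins (left out, the last holds). The fingers move at their own pace and stop on an object; "grip_force" is the grip in N (left out, the last holds). Time passes only in rows, so rows that do not move let the fingers close. It gives the time, the measured TCP pose, the force and the opening at its end, in the units of the state.
- observe(): the state, without advancing time (a new reading comes with each control period).
- read_camera(name): name is "side" or "top"; returns a dict with "image" (400x640x3 uint8, red, green, blue), "z_map" (400x640 float32, m along the optical axis (not along the pixel's ray), 0 where there is no reading), "K" (3x3 intrinsics, pixels), "R" (3x3) and "t" (3): a world point X has camera coordinates R X + t. Camera axes: x right, y down, z forward; pixel columns grow to the right and rows downward; lengths in m; the calibration is good to about 2 mm. A picture is of the moment at which its call begins.
- job_done(): hands the job in, once; it reports no verdict.
The state is a dict: "time": time; "qpos": joint angles; "joint_vel": joint speeds; "joint_efforts": joint torques, N m; "ee_pos": TCP position; "tool_rot": TCP orientation; "wrist_force": force on the tool from outside, world axes, zero at the start; "torque": the same for the moment, N m; "grip_width": opening from 0.0 (shut) to 1.0 (fully open).
Only numpy, scipy, OpenCV 4.12 (cv2) and the standard library are available. Lean on these libraries where they do the work, as an engineer would, in place of code of your own. Each camera call takes 0.05 s, during which the arm holds its last target.

TASK

The drained ultrasonic cleaner's washed parts are drying on the bench; put the cleaner back together. First seat the beaker holder on the tank so that it lies flat with its skirt inside the tank's edge, then hang the two steel beakers by their black collars in the holes of their size, and close each beaker, once it hangs, with the lid that fits it. Leave the bottle, the tip rack and the timer where they stand.

Things in the scene. Friction and masses are not known exactly. Their poses are not given: they have to be found in the camera images.
- cleaner: Ultrasonic cleaner, fixed: white and steel box, 164 (x) by 264 (y) by 165 mm high. Open empty tank in its top: 137 (x) by 240 (y) mm, 85 mm deep, flat rim 12 mm wide at z = 165. Origin: centre of underside; z up, y along its long side. The holder's skirt enters the tank with 5 mm play, either way round; its plate rests on the rim, its origin then 155 mm above this one.
- holder: Loose steel plate, 152 (x) by 256 (y) mm, z = 10 to 14 mm, about 0.4 kg, on a skirt 125 by 230 mm (z = 0 to 10). Holes: large, 72 mm across, centre x 0, y -66 mm; small, 54 mm, x 0, y +66 mm. Black bridge handle in the middle: bar 70 mm long in x, 12 mm wide in y, z = 30 to 46, on posts at x = +-30. Origin: centre, at the skirt's lower edge; starts skirt down on the bench, z up.
- beaker_wide: Wide open steel beaker, upright: 64 mm outside, 60 mm inside, 92 mm high, about 0.16 kg. Black rubber collar 88 mm across at z = 54 to 62 mm; 30 mm of bare steel above it to grip. Hangs by the collar in the holder's large hole, its origin then 40 mm below the holder's origin. Origin: centre of underside, z up.
- beaker_narrow: Narrow open steel beaker, upright: 46 mm outside, 42 mm inside, 72 mm high, about 0.1 kg. Black rubber collar 66 mm across at z = 34 to 42 mm; 30 mm of bare steel above it to grip. Hangs by the collar in the holder's small hole, its origin then 20 mm below the holder's origin (it falls through the large hole). Origin: centre of underside, z up.
- lid_wide: Lid of the wide beaker: steel disc 72 mm across (z = 8 to 12 mm), plug below it 53 mm across (z = 0 to 8) that enters the beaker's mouth, black knob on top 18 mm across (z = 12 to 38). Closed, its origin is 84 mm above the beaker's. Origin: centre of the plug's underside, z up; starts on the bench, plug down, knob up.
- lid_narrow: Lid of the narrow beaker: steel disc 52 mm across (z = 8 to 12 mm), plug below it 35 mm across (z = 0 to 8) that enters the beaker's mouth, black knob on top 18 mm across (z = 12 to 38). Closed, its origin is 64 mm above the beaker's. Origin: centre of the plug's underside, z up; starts on the bench, plug down, knob up.
- reagent_bottle: Bystander: amber bottle with a white cap, 64 mm across, 130 mm high, to be left alone. Origin: centre of its underside.
- tip_rack: Bystander: grey box of white pipette tips, 85 (x) by 120 (y) by 53 mm high, to be left alone. Origin: centre of its underside.
- timer: Bystander: flat white bench timer, 70 by 70 by 25 mm, to be left alone. Origin: centre of its underside.
There are look-alikes about, which are no part of the job. Leave any orange or turquoise look-alike of the beaker_narrow alone.

How it is judged:
By the outcome, as a careful person would: the job done as asked, in the order asked, and still so for the second after the job is handed in, with the robot touching nothing.
It also fails if it takes over 115 s, if anything falls off the work surface, if the arm or the gripper's body presses on something with over 40 N, if the wrist force passes 120 N, or if a joint passes its speed limit or range.

## Working session

There is one attempt and no reset: what is moved stays moved. The work goes in short steps, Python scripts to look and compute and a tool call to move; the robot and the scene stay as the last step left them, time stands still between calls to the robot, and variables do not carry over. Pictures are saved under pics/ and viewed, and the job is handed in when it is done.

Besides the shell and the picture viewer there is one more tool, called after "Emit:" in YAML: its name, and indented under it one key for each argument. send_rows: Moves the arm, as the interface text tells. Its arguments: {"type":"object","properties":{"increments":{"type":"array"},"grip":{"type":"number"},"grip_force":{"type":"number"}},"required":["increments"]}

```bash
mkdir -p pics
python3 - <<'E'
from bench import observe, read_camera
import cv2, numpy as np
print(observe())
for n in ("side","top"):
    c=read_camera(n)
    cv2.imwrite(f"pics/{n}0.png",c["image"][:,:,::-1])
    np.savez(f"{n}0.npz",**c)
    print(n,c["K"],c["R"],c["t"])
E
```

```text
{'time': 0.0, 'qpos': array([ 1.16700479e+00,  3.42715704e-01,  1.52505903e+00, -2.17916407e-05,
        1.27537250e+00, -1.45992290e-01]), 'joint_vel': array([-0.00072178, -0.00028866,  0.00136482, -0.00090121,  0.00040229,
       -0.00172535]), 'joint_efforts': array([-2.94811957e-05, -4.33670568e+01, -2.46012139e+01, -1.95312423e-04,
        7.79400783e-03,  4.77085848e-06]), 'ee_pos': array([0.13368037, 0.50730337, 0.25261491]), 'tool_rot': array([-2.00959392e-04,  1.28539779e-01,  9.91704049e-01, -7.50933641e-04]), 'wrist_force': array([0.12856342, 0.31074254, 0.34843736]), 'torque': array([ 0.03085683, -0.05662474,  0.02195389]), 'grip_width': 0.9977153950823029}
side [[392.19962007   0.         325.29362861]
 [  0.         392.19962007 208.18301634]
 [  0.           0.           1.        ]] [[-0.99664201  0.08169869 -0.00548014]
 [ 0.04884407  0.53946385 -0.84059087]
 [-0.06571884 -0.83803585 -0.54164283]] [0.62685813 0.02605707 1.16072555]
top [[476.21884071   0.         314.48949179]
 [  0.         476.21884071 195.09678001]
 [  0.           0.           1.        ]] [[ 0.01202675 -0.99977808  0.01729598]
 [-0.99576727 -0.01355117 -0.09090604]
 [ 0.09112025 -0.01612947 -0.99570926]] [-0.00957542  0.6592574   1.22570717]
```

View pics/side0.png

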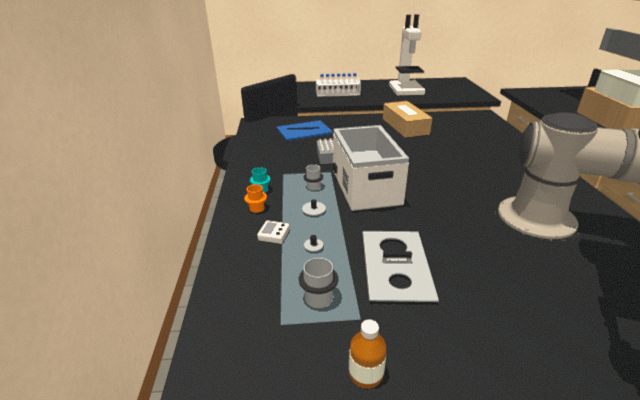

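View pics/top0.png

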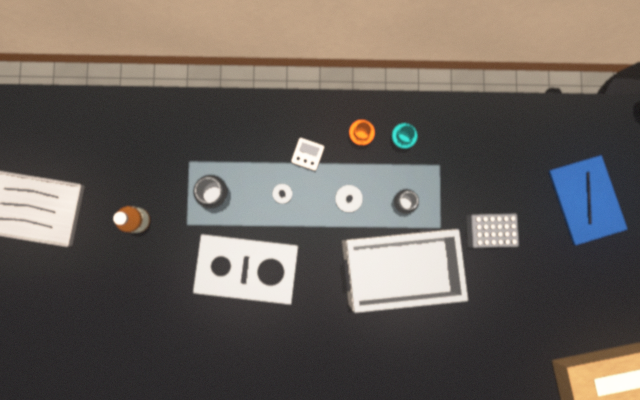

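```bash
cat > h.py <<'E'
import numpy as np, cv2
def cast(c,uv,z):
    uv=np.atleast_2d(np.array(uv,float)); K,R,t=c["K"],c["R"],c["t"]
    d=np.c_[(uv-[K[0,2],K[1,2]])/[K[0,0],K[1,1]],np.ones(len(uv))]@R   # R^T d
    o=-R.T@t
    return o+d*((z-o[2])/d[:,2])[:,None]
def cloud(c):
    K,R,t=c["K"],c["R"],c["t"]; z=c["z_map"]
    v,u=np.mgrid[:400,:640]
    p=np.stack([(u-K[0,2])/K[0,0]*z,(v-K[1,2])/K[1,1]*z,z],-1)
    X=(p-t)@R; X[z==0]=np.nan
    return X
def proj(c,X):
    p=np.atleast_2d(X)@c["R"].T+c["t"]; q=p@c["K"].T
    return q[:,:2]/q[:,2:]
E
python3 - <<'E'
from h import *
T=np.load("top0.npz"); S=np.load("side0.npz")
X=cloud(T)
for u,v in [(210,180),(210,192),(230,290),(245,270),(282,185),(283,194),(282,205),(349,199),(349,210),(407,201),(395,215),(350,270),(460,270),(400,270),(280,300),(300,220),(130,220),(100,300)]:
    print((u,v),X[v,u].round(4),T["image"][v,u])
im=T["image"]
for n,x0,y0,x1,y1 in (("a",180,150,320,310),("b",300,110,480,320)):
    cv2.imwrite(f"pics/crop_{n}.png",cv2.resize(im[y0:y1,x0:x1,::-1],None,fx=3.5 if n=="a" else 2.8,fy=3.5 if n=="a" else 2.8,interpolation=cv2.INTER_CUBIC))
E
```

```text
(210, 180) [0.6924 0.2694 0.056 ] [106 101  98]
(210, 192) [0.6663 0.2791 0.0031] [243 237 232]
(230, 290) [0.4086 0.2166 0.0141] [241 237 230]
(245, 270) [0.4629 0.1747 0.0459] [81 78 76]
(282, 185) [0.6866 0.0858 0.0147] [241 237 232]
(283, 194) [0.6606 0.0816 0.0351] [82 80 78]
(282, 205) [0.6339 0.0854 0.0025] [168 177 180]
(349, 199) [ 0.6494 -0.0914  0.0401] [84 81 82]
(349, 210) [ 0.6222 -0.094   0.0125] [240 234 229]
(407, 201) [ 0.649  -0.2512  0.005 ] [239 235 228]
(395, 215) [ 0.611  -0.2192  0.0018] [160 170 172]
(350, 270) [ 0.4735 -0.0834  0.166 ] [218 209 198]
(460, 270) [ 0.4764 -0.3398  0.1667] [234 230 222]
(400, 270) [ 0.4693 -0.217   0.0783] [242 237 232]
(280, 300) [0.3841 0.0855 0.0136] [242 238 232]
(300, 220) [5.944e-01 3.650e-02 4.000e-04] [168 180 181]
(130, 220) [0.5849 0.4501 0.1089] [165  93  43]
(100, 300) [ 0.3774  0.5594 -0.002 ] [51 48 48]
```

View pics/crop_a.png

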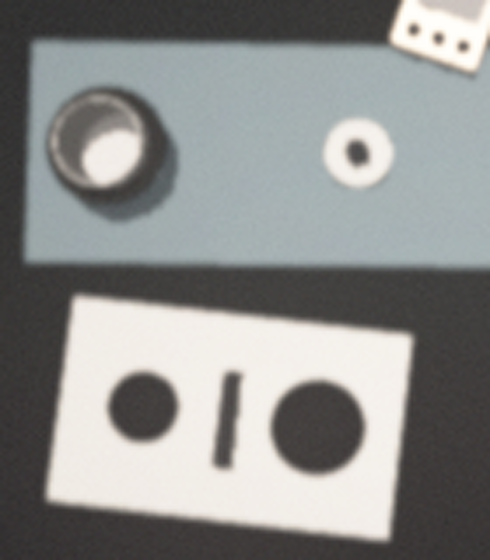

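View pics/crop_b.png

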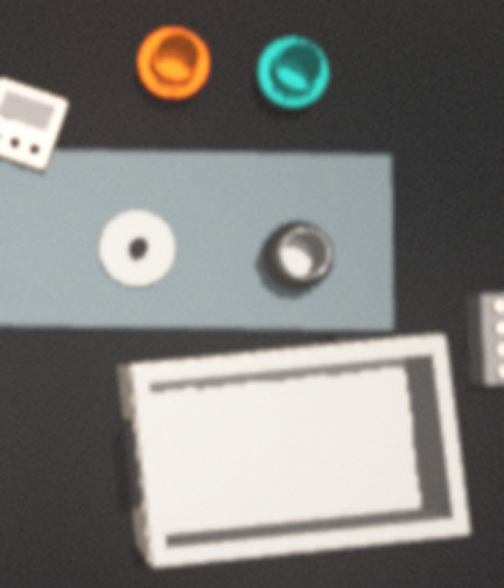

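```bash
cat > meas.py <<'E'
from h import *
def rect(P): 
    r=cv2.minAreaRect((P[:,:2]*1000).astype(np.float32)); return np.round(r[0],1),np.round(r[1],1),round(r[2],2)
E
python3 - <<'E'
from meas import *
T=np.load("top0.npz"); S=np.load("side0.npz")
im=T["image"].astype(int); g=im.sum(2)/3; X=cloud(T)
v,u=np.mgrid[:400,:640]
def box(x0,y0,x1,y1): return (u>=x0)&(u<x1)&(v>=y0)&(v<y1)
def cont(m):
    c,_=cv2.findContours(m.astype(np.uint8),cv2.RETR_LIST,cv2.CHAIN_APPROX_NONE); return sorted(c,key=cv2.contourArea,reverse=True)
# holder
m=(g>140)&box(180,231,310,312)
cs=cont(m)
print("holder",rect(cast(T,cs[0][:,0],.014)))
for c in cs[1:4]:
    e=cv2.fitEllipse(c); print(" hole",np.round(e,1) if 0 else e, cast(T,[e[0]],.014).round(4))
h=box(225,240,265,300)&(X[...,2]>.035); print(" handle",rect(X[h]),np.nanmedian(X[h],0))
# cleaner
r=box(320,215,490,330)&(X[...,2]>.155)&(X[...,2]<.18)
print("cleaner depth",rect(X[r]))
m=((g>140)&box(320,215,490,330)); 
cs=cont(r)
for c in cs[:2]: print(" rim contour",cv2.contourArea(c),rect(cast(T,c[:,0],.165)))
# lids
for n,b in (("ln",(265,178,298,210)),("lw",(330,180,368,216))):
    mm=(np.abs(im[...,0]-im[...,2])<15)&(g>200)&box(*b)
    c=cont(mm)[0]; e=cv2.fitEllipse(c); print(n,e,cast(T,[e[0]],.012).round(4))
    k=(g<130)&box(*b); print("  knob dark mean",cast(T,[[u[k].mean(),v[k].mean()]],.035).round(4), X[k&(X[...,2]>.03)].mean(0).round(4))
# beakers
for n,b,z,rr in (("bw",(190,165,235,220),.092,.032),("bn",(390,185,425,220),.072,.023)):
    for nm,C in (("top",T),("side",S)):
        Y=cloud(C); 
        w=np.nanmean(X[b[1]:b[3],b[0]:b[2]],axis=(0,1))
        q=(np.abs(Y[...,0]-w[0])<.06)&(np.abs(Y[...,1]-w[1])<.06)&(Y[...,2]>z-.012)&(Y[...,2]<z+.012)
        P=Y[q]
        from scipy.optimize import least_squares
        s=least_squares(lambda p:np.hypot(P[:,0]-p[0],P[:,1]-p[1])-rr,w[:2],loss="soft_l1",f_scale=.002)
        print(n,nm,len(P),s.x.round(4),np.std(s.fun).round(4),P.min(0).round(3),P.max(0).round(3))
    sub=(g[b[1]:b[3],b[0]:b[2]])
E
```

```text
holder (array([464.1, 177.8]), array([259.1, 155.1]), 84.06)
 hole ((270.3750305175781, 271.63922119140625), (27.078365325927734, 27.551462173461914), 37.39390182495117) [[0.4572 0.1121 0.014 ]]
 hole ((220.42176818847656, 265.8836669921875), (20.13378143310547, 20.850669860839844), 59.645957946777344) [[0.4708 0.2434 0.014 ]]
 hole ((244.4669647216797, 270.2215881347656), (6.347864151000977, 34.166751861572266), 7.2750468254089355) [[0.4602 0.1802 0.014 ]]
 handle (array([463.8, 177.7]), array([13.1, 68.7]), 84.2) [0.46287138 0.17700635 0.0452241 ]
cleaner depth (array([ 473., -216.]), array([165.3, 265. ]), 6.17)
 rim contour 7909.5 (array([ 473.5, -215.4]), array([165. , 265.3]), 6.31)
 rim contour 6122.0 (array([ 473.3, -214.8]), array([142.1, 242.1]), 6.64)
ln ((281.9543151855469, 192.95419311523438), (18.370380401611328, 19.183862686157227), 96.842529296875) [[0.6656 0.0856 0.012 ]]
  knob dark mean [[0.6623 0.0848 0.035 ]] [0.6621 0.0847 0.0372]
lw ((348.6446533203125, 197.9838104248047), (26.13927459716797, 26.282522201538086), 168.6461944580078) [[ 0.6545 -0.093   0.012 ]]
  knob dark mean [[ 0.6518 -0.0918  0.035 ]] [ 0.6515 -0.0915  0.0383]
bw top 112 [0.6623 0.2671] 0.0009 [0.631 0.236 0.08 ] [0.693 0.299 0.097]
bw side 283 [0.6663 0.2692] 0.0009 [0.636 0.237 0.08 ] [0.697 0.302 0.094]
bn top 79 [ 0.6453 -0.2405] 0.0008 [ 0.623 -0.263  0.06 ] [ 0.667 -0.217  0.077]
bn side 96 [ 0.6496 -0.2393] 0.0018 [ 0.629 -0.264  0.06 ] [ 0.672 -0.215  0.073]
```

Run:
```python
from meas import *
S=np.load("side0.npz"); X=cloud(S); im=S["image"].astype(int); g=im.sum(2)/3
v,u=np.mgrid[:400,:640]
def box(x0,y0,x1,y1): return (u>=x0)&(u<x1)&(v>=y0)&(v<y1)
def cont(m):
    c,_=cv2.findContours(m.astype(np.uint8),cv2.RETR_LIST,cv2.CHAIN_APPROX_NONE); return sorted(c,key=cv2.contourArea,reverse=True)
m=(g>130)&(X[...,2]<.03)&box(355,225,445,305)
cs=cont(m); print("holder",rect(cast(S,cs[0][:,0],.014)))
for c in cs[1:4]:
    if len(c)>10: e=cv2.fitEllipse(c); print(" hole",e,cast(S,[e[0]],.014).round(4))
h=box(375,240,420,275)&(X[...,2]>.03); print(" handle",rect(X[h]),np.nanmedian(X[h],0))
r=box(320,110,420,215)&(X[...,2]>.155)&(X[...,2]<.18)&(X[...,0]>.35)
print("cleaner",rect(X[r]),np.nanmedian(X[r],0))
for c in cont(r)[:2]: print(" rim",cv2.contourArea(c),rect(cast(S,c[:,0],.165)))
for n,b in (("ln",(300,230,328,258)),("lw",(300,195,330,220))):
    mm=(g>195)&box(*b); c=cont(mm)[0]; e=cv2.fitEllipse(cv2.convexHull(c)); print(n,e,cast(S,[e[0]],.012).round(4))
    k=box(*b)&(X[...,2]>.02)&(g<130); print("  knob",X[k].mean(0).round(4),k.sum())
```

```text
holder (array([467. , 177.5]), array([259.3, 153.6]), 84.18)
 hole ((394.7828369140625, 251.33541870117188), (25.99277687072754, 34.817543029785156), 117.63853454589844) [[0.461  0.1373 0.014 ]]
 hole ((399.88360595703125, 280.8399658203125), (15.584744453430176, 24.340951919555664), 101.79560852050781) [[0.4741 0.2453 0.014 ]]
 hole ((393.88531494140625, 259.0716552734375), (2.176905393600464, 23.096168518066406), 91.1533203125) [[0.4702 0.1672 0.014 ]]
 handle (array([468. , 179.9]), array([15.4, 68.8]), 86.95) [0.46690712 0.18238186 0.04265876]
cleaner (array([ 477.2, -215.3]), array([165.8, 273.5]), 6.62) [ 0.47281068 -0.17139526  0.16356758]
 rim 1954.5 (array([ 478.9, -204.7]), array([169.2, 282.9]), 6.48)
 rim 1259.5 (array([ 479.9, -205.7]), array([134.2, 234.2]), 6.43)
ln ((313.1297607421875, 244.04623413085938), (10.92464828491211, 17.885900497436523), 89.86429595947266) [[0.6683 0.0859 0.012 ]]
  knob [0.6682 0.0905 0.0318] 57
lw ((313.4206237792969, 207.60498046875), (11.774484634399414, 22.046018600463867), 88.12487030029297) [[ 0.6574 -0.0924  0.012 ]]
  knob [ 0.6573 -0.0867  0.031 ] 44
```

Emit:
send_rows:
  increments:
    - {"wz": -3}
    - {"wz": -3}
    - {"wz": -2.9}
  grip: -1
  grip_force: 60

```text
$.increments[0]: bad value
```

Emit:
send_rows:
  increments:
    - {"tx": 0,"ty": 0,"tz": 0,"wx": 0,"wy": 0,"wz": -3}
    - {"tx": 0,"ty": 0,"tz": 0,"wx": 0,"wy": 0,"wz": -3}
    - {"tx": 0,"ty": 0,"tz": 0,"wx": 0,"wy": 0,"wz": -2.9}
  grip: -1
  grip_force: 60

```text
time: 0.35
ee_pos: [0.1337, 0.5075, 0.2529]
tool_rot: [-0.0, 0.05, 0.999, -0.0]
wrist_force: [-1.1, -0.1, 0.0]
grip_width: 1.001
```

```bash
cat > plan.py <<'E'
import numpy as np,sys
from bench import observe
def delta(x,y,z,a=None,frm=None):
    """total tool-axis shift for world target TCP, current yaw; dwz in deg to have tool-y at angle a"""
    s=observe(); w,qx,qy,qz=s["tool_rot"]; p=s["ee_pos"]
    a0=np.degrees(2*np.arctan2(qy,qx))-90
    r=np.radians(a0)
    d=np.array([x,y,z])-p
    tx=-np.sin(r)*d[0]+np.cos(r)*d[1]; ty=np.cos(r)*d[0]+np.sin(r)*d[1]
    print("t",s["time"],"pos",p.round(4),"a0",round(a0,2),"F",s["wrist_force"].round(1),"grip",round(float(s["grip_width"]),3))
    print("tx %.4f ty %.4f tz %.4f  len %.3f"%(tx,ty,-d[2],np.linalg.norm(d)), "" if a is None else "wz %.2f"%((a0-a+90)%180-90))
if __name__=="__main__":
    delta(*map(float,sys.argv[1:]))
E
python3 plan.py .4655 .1777 .12 84.1
```

```text
t 0.35 pos [0.1337 0.5075 0.2529] a0 84.28 F [-1.1 -0.1  0. ] grip 1.001
tx -0.3630 ty -0.2950 tz 0.1329  len 0.486 wz 0.18
```

Emit:
send_rows:
  increments:
    - {"tx": -0.024,"ty": -0.0197,"tz": 0.0087,"wx": 0,"wy": 0,"wz": 0}
    - {"tx": -0.024,"ty": -0.0197,"tz": 0.0087,"wx": 0,"wy": 0,"wz": 0}
    - {"tx": -0.024,"ty": -0.0197,"tz": 0.0087,"wx": 0,"wy": 0,"wz": 0}
    - {"tx": -0.024,"ty": -0.0197,"tz": 0.0087,"wx": 0,"wy": 0,"wz": 0}
    - {"tx": -0.024,"ty": -0.0197,"tz": 0.0087,"wx": 0,"wy": 0,"wz": 0}
    - {"tx": -0.024,"ty": -0.0197,"tz": 0.0087,"wx": 0,"wy": 0,"wz": 0}
    - {"tx": -0.024,"ty": -0.0197,"tz": 0.0087,"wx": 0,"wy": 0,"wz": 0}
    - {"tx": -0.024,"ty": -0.0197,"tz": 0.0087,"wx": 0,"wy": 0,"wz": 0}
    - {"tx": -0.024,"ty": -0.0197,"tz": 0.0087,"wx": 0,"wy": 0,"wz": 0}
    - {"tx": -0.024,"ty": -0.0197,"tz": 0.0087,"wx": 0,"wy": 0,"wz": 0}

```text
time: 1.18
ee_pos: [0.3531, 0.2858, 0.1657]
tool_rot: [-0.0, 0.051, 0.999, -0.0]
wrist_force: [0.3, 0.9, -1.0]
grip_width: 0.997
```

```bash
python3 plan.py .4655 .1777 .12 84.1
```

```text
t 1.1833 pos [0.3531 0.2858 0.1657] a0 84.13 F [ 0.3  0.9 -1. ] grip 0.997
tx -0.1229 ty -0.0961 tz 0.0457  len 0.163 wz 0.03
```

Emit:
send_rows:
  increments:
    - {"tx": -0.0246,"ty": -0.0192,"tz": 0.0091,"wx": 0,"wy": 0,"wz": 0}
    - {"tx": -0.0246,"ty": -0.0192,"tz": 0.0091,"wx": 0,"wy": 0,"wz": 0}
    - {"tx": -0.0246,"ty": -0.0192,"tz": 0.0091,"wx": 0,"wy": 0,"wz": 0}
    - {"tx": -0.0246,"ty": -0.0192,"tz": 0.0091,"wx": 0,"wy": 0,"wz": 0}
    - {"tx": -0.0246,"ty": -0.0192,"tz": 0.0091,"wx": 0,"wy": 0,"wz": 0}
    - {"tx": 0,"ty": 0,"tz": 0,"wx": 0,"wy": 0,"wz": 0}

```text
time: 1.68
ee_pos: [0.4678, 0.1756, 0.1191]
tool_rot: [-0.0, 0.053, 0.999, -0.001]
wrist_force: [-0.0, -0.5, 0.2]
grip_width: 1.0
```

```bash
python3 plan.py .4655 .1777 .042 84.1
python3 - <<'E'
from bench import read_camera
import cv2,numpy as np
for n in ("side","top"):
    c=read_camera(n); np.savez(f"{n}1.npz",**c); 
    x0,y0,x1,y1=(330,140,500,310) if n=="side" else (150,190,320,330)
    cv2.imwrite(f"pics/{n}1.png",cv2.resize(c["image"][y0:y1,x0:x1,::-1],None,fx=3,fy=3))
E
```

```text
t 1.6833 pos [0.4678 0.1756 0.1191] a0 83.91 F [-0.  -0.5  0.2] grip 1.0
tx 0.0025 ty 0.0018 tz 0.0771  len 0.077 wz -0.19
```

View pics/side1.png

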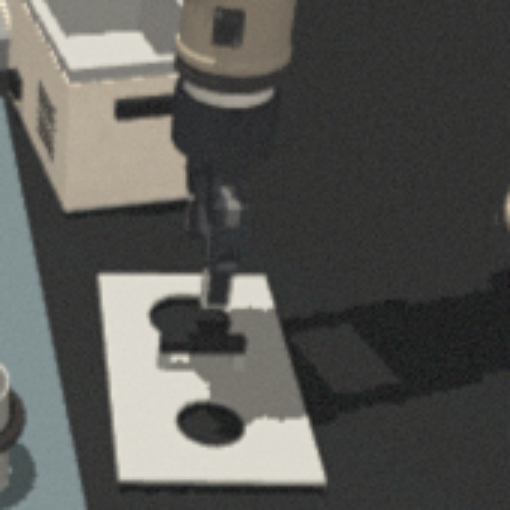

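View pics/top1.png

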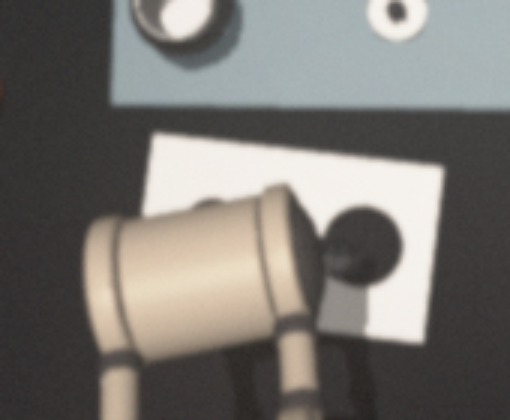

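Run:
```python
from meas import *
S=np.load("side1.npz"); X=cloud(S)
p=np.array([.4678,.1756,.1191]); y=np.array([.106,.994,0])
for d in (.0425,.05,-.0425):
    print(d,proj(S,p+y*d+[0,0,-.009]))
# finger points with depth
b=X[215:245,385:420]; m=(b[...,2]>.105)&(b[...,2]<.15)
P=b[m]; print(len(P),np.median(P,0),P.min(0),P.max(0))
for z in (.11,.12,.13,.14,.15):
    q=np.abs(X[200:250,380:425,2]-z)<.004; Q=X[200:250,380:425][q]; Q=Q[(Q[:,1]>.19)]; 
    print(z,len(Q),Q[:,0].min().round(4),Q[:,0].max().round(4),np.median(Q,0).round(4))
```

```text
0.0425 [[401.89319059 240.92790387]]
0.05 [[402.35924818 242.96926505]]
-0.0425 [[397.03919818 219.66711545]]
136 [0.47591253 0.22680853 0.12697792] [0.46316644 0.12876744 0.11119177] [0.48629989 0.23313551 0.14613019]
0.11 8 0.4673 0.4828 [0.4749 0.2242 0.1122]
0.12 24 0.4632 0.4863 [0.4758 0.2272 0.1203]
0.13 31 0.4645 0.4856 [0.4793 0.2289 0.1307]
0.14 28 0.4649 0.4852 [0.4759 0.2298 0.1398]
0.15 3 0.4863 0.4878 [0.4871 0.2252 0.1519]
```

Emit:
send_rows:
  increments:
    - {"tx": 0.0025,"ty": 0.0018,"tz": 0.01,"wx": 0,"wy": 0,"wz": -0.2}
    - {"tx": 0,"ty": 0,"tz": 0.015,"wx": 0,"wy": 0,"wz": 0}
    - {"tx": 0,"ty": 0,"tz": 0.015,"wx": 0,"wy": 0,"wz": 0}
    - {"tx": 0,"ty": 0,"tz": 0.015,"wx": 0,"wy": 0,"wz": 0}
    - {"tx": 0,"ty": 0,"tz": 0.012,"wx": 0,"wy": 0,"wz": 0}
    - {"tx": 0,"ty": 0,"tz": 0.008,"wx": 0,"wy": 0,"wz": 0}
    - {"tx": 0,"ty": 0,"tz": 0,"wx": 0,"wy": 0,"wz": 0}
    - {"tx": 0,"ty": 0,"tz": 0,"wx": 0,"wy": 0,"wz": 0}

```text
time: 2.45
ee_pos: [0.4622, 0.1818, 0.046]
tool_rot: [-0.0, 0.049, 0.999, 0.0]
wrist_force: [1.5, -0.5, 0.8]
grip_width: 1.002
```

```bash
python3 plan.py .4655 .1777 .042 84.1
```

```text
t 2.45 pos [0.4622 0.1818 0.046 ] a0 84.39 F [ 1.5 -0.5  0.8] grip 1.002
tx -0.0037 ty -0.0037 tz 0.0040  len 0.007 wz 0.29
```

Emit:
send_rows:
  increments:
    - {"tx": -0.0034,"ty": -0.0035,"tz": 0.002,"wx": 0,"wy": 0,"wz": 0.2}
    - {"tx": 0,"ty": 0,"tz": 0,"wx": 0,"wy": 0,"wz": 0}
    - {"tx": 0,"ty": 0,"tz": 0,"wx": 0,"wy": 0,"wz": 0}
    - {"tx": 0,"ty": 0,"tz": 0,"wx": 0,"wy": 0,"wz": 0}

```text
time: 2.78
ee_pos: [0.466, 0.1773, 0.0443]
tool_rot: [0.0, 0.051, 0.999, 0.0]
wrist_force: [-0.1, 0.2, -0.2]
grip_width: 0.997
```

Emit:
send_rows:
  increments:
    - {"tx": 0,"ty": 0,"tz": 0,"wx": 0,"wy": 0,"wz": 0}
    - {"tx": 0,"ty": 0,"tz": 0,"wx": 0,"wy": 0,"wz": 0}

```text
time: 2.95
ee_pos: [0.4658, 0.1773, 0.044]
tool_rot: [0.0, 0.051, 0.999, 0.0]
wrist_force: [0.0, 0.4, 0.6]
grip_width: 0.998
```

```bash
python3 plan.py .4655 .1777 .042 84.1
```

```text
t 2.95 pos [0.4658 0.1773 0.044 ] a0 84.12 F [0.  0.4 0.6] grip 0.998
tx 0.0003 ty 0.0004 tz 0.0020  len 0.002 wz 0.02
```

Emit:
send_rows:
  increments:
    - {"tx": 0,"ty": 0,"tz": 0.0015,"wx": 0,"wy": 0,"wz": 0}
    - {"tx": 0,"ty": 0,"tz": 0,"wx": 0,"wy": 0,"wz": 0}
    - {"tx": 0,"ty": 0,"tz": 0,"wx": 0,"wy": 0,"wz": 0}
    - {"tx": 0,"ty": 0,"tz": 0,"wx": 0,"wy": 0,"wz": 0}
    - {"tx": 0,"ty": 0,"tz": 0,"wx": 0,"wy": 0,"wz": 0}
    - {"tx": 0,"ty": 0,"tz": 0,"wx": 0,"wy": 0,"wz": 0}
    - {"tx": 0,"ty": 0,"tz": 0,"wx": 0,"wy": 0,"wz": 0}
    - {"tx": 0,"ty": 0,"tz": 0,"wx": 0,"wy": 0,"wz": 0}
  grip: 1
  grip_force: 80

```text
time: 3.62
ee_pos: [0.4658, 0.1775, 0.0426]
tool_rot: [0.0, 0.051, 0.999, 0.0]
wrist_force: [-0.5, 0.5, 3.6]
grip_width: 0.126
```

Emit:
send_rows:
  increments:
    - {"tx": 0,"ty": 0,"tz": 0,"wx": 0,"wy": 0,"wz": 0}
    - {"tx": 0,"ty": 0,"tz": 0,"wx": 0,"wy": 0,"wz": 0}
    - {"tx": 0,"ty": 0,"tz": 0,"wx": 0,"wy": 0,"wz": 0}
    - {"tx": 0,"ty": 0,"tz": 0,"wx": 0,"wy": 0,"wz": 0}

```text
time: 3.95
ee_pos: [0.4659, 0.1775, 0.0426]
tool_rot: [0.0, 0.051, 0.999, 0.0]
wrist_force: [-0.7, 1.4, 5.1]
grip_width: 0.128
```

```bash
python3 plan.py .475 -.215 .30 96.3
```

```text
t 3.95 pos [0.4659 0.1775 0.0426] a0 84.13 F [-0.7  1.4  5.1] grip 0.128
tx -0.0492 ty -0.3895 tz -0.2574  len 0.469 wz -12.17
```

Emit:
send_rows:
  increments:
    - {"tx": 0,"ty": 0,"tz": -0.01,"wx": 0,"wy": 0,"wz": 0}
    - {"tx": 0,"ty": 0,"tz": -0.02,"wx": 0,"wy": 0,"wz": 0}
    - {"tx": 0,"ty": 0,"tz": -0.03,"wx": 0,"wy": 0,"wz": -1.5}
    - {"tx": 0,"ty": 0,"tz": -0.03,"wx": 0,"wy": 0,"wz": -2}
    - {"tx": 0,"ty": 0,"tz": -0.03,"wx": 0,"wy": 0,"wz": -2}
    - {"tx": 0,"ty": 0,"tz": -0.03,"wx": 0,"wy": 0,"wz": -2}
    - {"tx": 0,"ty": 0,"tz": -0.03,"wx": 0,"wy": 0,"wz": -2}
    - {"tx": 0,"ty": 0,"tz": -0.03,"wx": 0,"wy": 0,"wz": -1.7}
    - {"tx": 0,"ty": 0,"tz": -0.02,"wx": 0,"wy": 0,"wz": -1}
    - {"tx": 0,"ty": 0,"tz": -0.01,"wx": 0,"wy": 0,"wz": 0}

```text
time: 4.78
ee_pos: [0.4659, 0.1772, 0.2852]
tool_rot: [0.002, -0.056, 0.998, 0.0]
wrist_force: [1.3, 0.2, -4.7]
grip_width: 0.124
```

Emit:
send_rows:
  increments:
    - {"tx": 0,"ty": 0,"tz": 0,"wx": 0,"wy": 0,"wz": 0}
    - {"tx": 0,"ty": 0,"tz": 0,"wx": 0,"wy": 0,"wz": 0}

```text
time: 4.95
ee_pos: [0.4652, 0.1771, 0.2819]
tool_rot: [-0.0, -0.055, 0.998, -0.0]
wrist_force: [0.2, 0.3, -4.7]
grip_width: 0.124
```

```bash
python3 plan.py .475 -.215 .28 96.3
```

```text
t 4.95 pos [0.4652 0.1771 0.2819] a0 96.32 F [ 0.2  0.3 -4.7] grip 0.124
tx 0.0334 ty -0.3908 tz 0.0019  len 0.392 wz 0.02
```

Holding about 0.45 kg. Carry across.

Emit:
send_rows:
  increments:
    - {"tx": 0.003,"ty": -0.02,"tz": 0,"wx": 0,"wy": 0,"wz": 0}
    - {"tx": 0.003,"ty": -0.035,"tz": 0,"wx": 0,"wy": 0,"wz": 0}
    - {"tx": 0.003,"ty": -0.035,"tz": 0,"wx": 0,"wy": 0,"wz": 0}
    - {"tx": 0.003,"ty": -0.035,"tz": 0,"wx": 0,"wy": 0,"wz": 0}
    - {"tx": 0.003,"ty": -0.035,"tz": 0,"wx": 0,"wy": 0,"wz": 0}
    - {"tx": 0.003,"ty": -0.035,"tz": 0,"wx": 0,"wy": 0,"wz": 0}
    - {"tx": 0.003,"ty": -0.035,"tz": 0,"wx": 0,"wy": 0,"wz": 0}
    - {"tx": 0.003,"ty": -0.035,"tz": 0,"wx": 0,"wy": 0,"wz": 0}
    - {"tx": 0.003,"ty": -0.035,"tz": 0,"wx": 0,"wy": 0,"wz": 0}
    - {"tx": 0.003,"ty": -0.035,"tz": 0,"wx": 0,"wy": 0,"wz": 0}

```text
time: 5.78
ee_pos: [0.4716, -0.1603, 0.2803]
tool_rot: [-0.002, -0.055, 0.998, 0.001]
wrist_force: [1.0, 0.5, -4.9]
grip_width: 0.121
```

Emit:
send_rows:
  increments:
    - {"tx": 0.002,"ty": -0.03,"tz": 0,"wx": 0,"wy": 0,"wz": 0}
    - {"tx": 0.0014,"ty": -0.02,"tz": 0,"wx": 0,"wy": 0,"wz": 0}
    - {"tx": 0,"ty": -0.0058,"tz": 0,"wx": 0,"wy": 0,"wz": 0}
    - {"tx": 0,"ty": 0,"tz": 0,"wx": 0,"wy": 0,"wz": 0}
    - {"tx": 0,"ty": 0,"tz": 0,"wx": 0,"wy": 0,"wz": 0}
    - {"tx": 0,"ty": 0,"tz": 0,"wx": 0,"wy": 0,"wz": 0}

```text
time: 6.28
ee_pos: [0.4753, -0.2135, 0.2815]
tool_rot: [-0.001, -0.056, 0.998, 0.001]
wrist_force: [0.2, 1.8, -4.0]
grip_width: 0.125
```

```bash
python3 plan.py .475 -.215 .28 96.3;  python3 - <<'E'
from bench import read_camera
import cv2,numpy as np
for n in ("side","top"):
    c=read_camera(n); np.savez(f"{n}2.npz",**c); 
    x0,y0,x1,y1=(290,80,460,230) if n=="side" else (300,180,500,340)
    cv2.imwrite(f"pics/{n}2.png",cv2.resize(c["image"][y0:y1,x0:x1,::-1],None,fx=3.5,fy=3.5))
E
```

```text
t 6.2833 pos [ 0.4753 -0.2135  0.2815] a0 96.38 F [ 0.2  1.8 -4. ] grip 0.125
tx 0.0004 ty -0.0015 tz 0.0015  len 0.002 wz 0.08
```

View pics/side2.png

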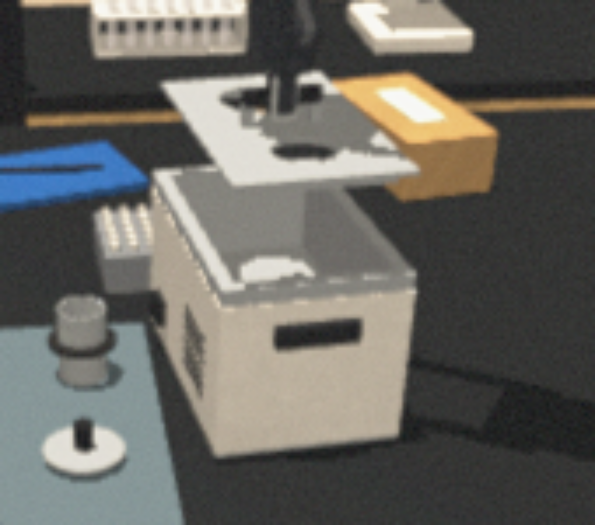

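View pics/top2.png

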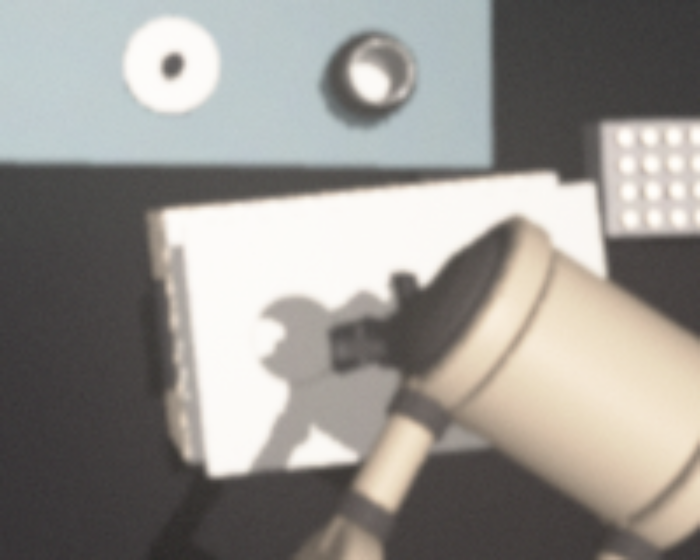

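Run:
```python
from meas import *
T=np.load("top2.npz");S=np.load("side2.npz")
for n,c in (("top",T),("side",S)):
    X=cloud(c); m=(X[...,2]>.238)&(X[...,2]<.268)&(X[...,0]>.35)&(X[...,0]<.6)&(X[...,1]>-.36)&(X[...,1]<-.07)
    P=X[m]; A=np.c_[P[:,:2]-[.475,-.215],np.ones(len(P))]
    k=np.linalg.lstsq(A,P[:,2],rcond=None)[0]; print(n,len(P),"slopes deg",np.degrees(k[:2]).round(2),"z",k[2].round(4),rect(P))
    r=(X[...,2]>.155)&(X[...,2]<.175)&(X[...,0]>.35)&(X[...,0]<.6)&(X[...,1]>-.4)&(X[...,1]<-.05)
    print("   rim",r.sum(),rect(X[r]))
# expected edges in the top image: project holder plate corners for believed pose
```

```text
top 4309 slopes deg [-0.    0.02] z 0.2534 (array([ 472.6, -214.4]), array([152.7, 256.8]), 6.41)
   rim 706 (array([ 473.1, -216. ]), array([164.4, 264.5]), 6.39)
side 1386 slopes deg [-0.17 -0.63] z 0.2525 (array([ 476.2, -213.2]), array([153.8, 263.1]), 6.53)
   rim 709 (array([ 476.8, -213.9]), array([165.2, 269. ]), 6.34)
```

Emit:
send_rows:
  increments:
    - {"tx": 0.0003,"ty": -0.0013,"tz": 0.01,"wx": 0,"wy": 0,"wz": 0}
    - {"tx": 0,"ty": 0,"tz": 0.015,"wx": 0,"wy": 0,"wz": 0}
    - {"tx": 0,"ty": 0,"tz": 0.015,"wx": 0,"wy": 0,"wz": 0}
    - {"tx": 0,"ty": 0,"tz": 0.012,"wx": 0,"wy": 0,"wz": 0}
    - {"tx": 0,"ty": 0,"tz": 0.009,"wx": 0,"wy": 0,"wz": 0}
    - {"tx": 0,"ty": 0,"tz": 0.006,"wx": 0,"wy": 0,"wz": 0}
    - {"tx": 0,"ty": 0,"tz": 0.004,"wx": 0,"wy": 0,"wz": 0}
    - {"tx": 0,"ty": 0,"tz": 0.004,"wx": 0,"wy": 0,"wz": 0}
    - {"tx": 0,"ty": 0,"tz": 0.004,"wx": 0,"wy": 0,"wz": 0}
    - {"tx": 0,"ty": 0,"tz": 0,"wx": 0,"wy": 0,"wz": 0}

```text
time: 7.22
ee_pos: [0.4753, -0.216, 0.2028]
tool_rot: [-0.0, -0.055, 0.998, 0.0]
wrist_force: [-0.6, 0.1, -4.8]
grip_width: 0.126
```

Emit:
send_rows:
  increments:
    - {"tx": 0,"ty": 0,"tz": 0.0015,"wx": 0,"wy": 0,"wz": 0}
    - {"tx": 0,"ty": 0,"tz": 0.0015,"wx": 0,"wy": 0,"wz": 0}
    - {"tx": 0,"ty": 0,"tz": 0,"wx": 0,"wy": 0,"wz": 0}
    - {"tx": 0,"ty": 0,"tz": 0,"wx": 0,"wy": 0,"wz": 0}

```text
time: 7.55
ee_pos: [0.4755, -0.2162, 0.2004]
tool_rot: [0.0, -0.055, 0.998, -0.0]
wrist_force: [-0.2, 0.4, -4.5]
grip_width: 0.126
```

Emit:
send_rows:
  increments:
    - {"tx": 0,"ty": 0,"tz": 0.0015,"wx": 0,"wy": 0,"wz": 0}
    - {"tx": 0,"ty": 0,"tz": 0.001,"wx": 0,"wy": 0,"wz": 0}
    - {"tx": 0,"ty": 0,"tz": 0.0005,"wx": 0,"wy": 0,"wz": 0}
    - {"tx": 0,"ty": 0,"tz": 0,"wx": 0,"wy": 0,"wz": 0}
    - {"tx": 0,"ty": 0,"tz": 0,"wx": 0,"wy": 0,"wz": 0}

```text
time: 7.97
ee_pos: [0.4754, -0.2161, 0.1976]
tool_rot: [0.0, -0.055, 0.998, -0.0]
wrist_force: [-1.5, 0.5, -0.8]
grip_width: 0.126
```

Emit:
send_rows:
  increments:
    - {"tx": 0,"ty": 0,"tz": 0,"wx": 0,"wy": 0,"wz": 0}
    - {"tx": 0,"ty": 0,"tz": 0,"wx": 0,"wy": 0,"wz": 0}
    - {"tx": 0,"ty": 0,"tz": 0,"wx": 0,"wy": 0,"wz": 0}
    - {"tx": 0,"ty": 0,"tz": 0,"wx": 0,"wy": 0,"wz": 0}
    - {"tx": 0,"ty": 0,"tz": 0,"wx": 0,"wy": 0,"wz": 0}
  grip: -1

```text
time: 8.38
ee_pos: [0.4756, -0.2162, 0.1974]
tool_rot: [0.0, -0.055, 0.998, -0.0]
wrist_force: [-0.3, -0.6, -0.9]
grip_width: 0.828
```

Emit:
send_rows:
  increments:
    - {"tx": 0,"ty": 0,"tz": -0.01,"wx": 0,"wy": 0,"wz": 0}
    - {"tx": 0,"ty": 0,"tz": -0.02,"wx": 0,"wy": 0,"wz": 0}
    - {"tx": 0,"ty": 0,"tz": -0.03,"wx": 0,"wy": 0,"wz": 0}
    - {"tx": 0,"ty": 0,"tz": -0.03,"wx": 0,"wy": 0,"wz": 0}
    - {"tx": 0,"ty": 0,"tz": -0.02,"wx": 0,"wy": 0,"wz": 0}
    - {"tx": 0,"ty": 0,"tz": 0,"wx": 0,"wy": 0,"wz": 0}

```text
time: 8.88
ee_pos: [0.4769, -0.217, 0.3129]
tool_rot: [0.004, -0.055, 0.998, -0.003]
wrist_force: [0.7, -0.7, 0.9]
grip_width: 1.001
```

```bash
python3 plan.py .664 .268 .25 ;  python3 - <<'E'
from bench import read_camera
import cv2,numpy as np
for n in ("side",):
    c=read_camera(n); np.savez(f"{n}3.npz",**c); 
    x0,y0,x1,y1=(290,80,460,230) if n=="side" else (300,180,500,340)
    cv2.imwrite(f"pics/{n}3.png",cv2.resize(c["image"][y0:y1,x0:x1,::-1],None,fx=3.5,fy=3.5))
E
```

```text
t 8.8833 pos [ 0.4769 -0.217   0.3129] a0 96.34 F [ 0.7 -0.7  0.9] grip 1.001
tx -0.2395 ty 0.4614 tz 0.0629  len 0.524
```

View pics/side3.png

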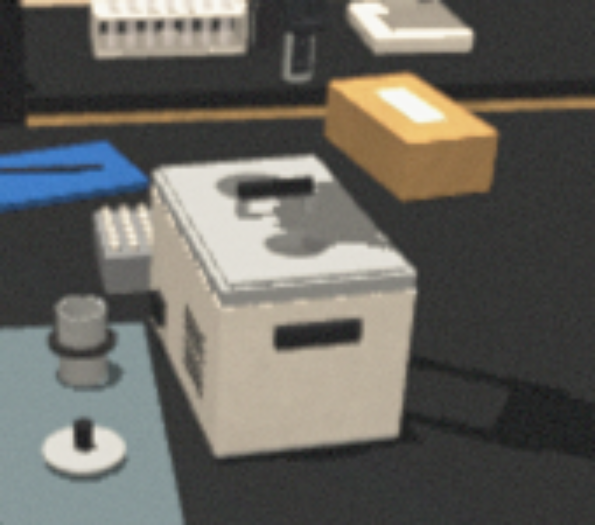

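Emit:
send_rows:
  increments:
    - {"tx": 0,"ty": 0,"tz": 0,"wx": 0,"wy": 0,"wz": 7}
    - {"tx": 0,"ty": 0,"tz": 0,"wx": 0,"wy": 0,"wz": 7}
    - {"tx": 0,"ty": 0,"tz": 0,"wx": 0,"wy": 0,"wz": 7}
    - {"tx": 0,"ty": 0,"tz": 0,"wx": 0,"wy": 0,"wz": 7}
    - {"tx": 0,"ty": 0,"tz": 0,"wx": 0,"wy": 0,"wz": 7}
    - {"tx": 0,"ty": 0,"tz": 0,"wx": 0,"wy": 0,"wz": 7}
    - {"tx": 0,"ty": 0,"tz": 0,"wx": 0,"wy": 0,"wz": 7}
    - {"tx": 0,"ty": 0,"tz": 0,"wx": 0,"wy": 0,"wz": 7}
    - {"tx": 0,"ty": 0,"tz": 0,"wx": 0,"wy": 0,"wz": 7}
    - {"tx": 0,"ty": 0,"tz": 0,"wx": 0,"wy": 0,"wz": 7}

```text
time: 9.77
ee_pos: [0.475, -0.2159, 0.3063]
tool_rot: [-0.001, 0.53, 0.848, 0.0]
wrist_force: [1.1, 0.4, -0.2]
grip_width: 1.001
```

Emit:
send_rows:
  increments:
    - {"tx": 0,"ty": 0,"tz": 0,"wx": 0,"wy": 0,"wz": 7}
    - {"tx": 0,"ty": 0,"tz": 0,"wx": 0,"wy": 0,"wz": 7}
    - {"tx": 0,"ty": 0,"tz": 0,"wx": 0,"wy": 0,"wz": 6}
    - {"tx": 0,"ty": 0,"tz": 0,"wx": 0,"wy": 0,"wz": 0}
    - {"tx": 0,"ty": 0,"tz": 0,"wx": 0,"wy": 0,"wz": 0}
    - {"tx": 0,"ty": 0,"tz": 0,"wx": 0,"wy": 0,"wz": 0}

```text
time: 10.27
ee_pos: [0.4753, -0.216, 0.3068]
tool_rot: [-0.0, 0.666, 0.746, -0.0]
wrist_force: [-0.4, 0.4, -0.0]
grip_width: 1.002
```

```bash
python3 plan.py .6643 .2682 .18 6.3
```

```text
t 10.2667 pos [ 0.4753 -0.216   0.3068] a0 6.51 F [-0.4  0.4 -0. ] grip 1.002
tx 0.4596 ty 0.2427 tz 0.1268  len 0.535 wz 0.21
```

Emit:
send_rows:
  increments:
    - {"tx": 0.02,"ty": 0.0106,"tz": 0,"wx": 0,"wy": 0,"wz": 0.2}
    - {"tx": 0.034,"ty": 0.018,"tz": 0,"wx": 0,"wy": 0,"wz": 0}
    - {"tx": 0.034,"ty": 0.018,"tz": 0,"wx": 0,"wy": 0,"wz": 0}
    - {"tx": 0.034,"ty": 0.018,"tz": 0,"wx": 0,"wy": 0,"wz": 0}
    - {"tx": 0.034,"ty": 0.018,"tz": 0.01,"wx": 0,"wy": 0,"wz": 0}
    - {"tx": 0.034,"ty": 0.018,"tz": 0.012,"wx": 0,"wy": 0,"wz": 0}
    - {"tx": 0.034,"ty": 0.018,"tz": 0.012,"wx": 0,"wy": 0,"wz": 0}
    - {"tx": 0.034,"ty": 0.018,"tz": 0.012,"wx": 0,"wy": 0,"wz": 0}
    - {"tx": 0.034,"ty": 0.018,"tz": 0.012,"wx": 0,"wy": 0,"wz": 0}
    - {"tx": 0.034,"ty": 0.018,"tz": 0.012,"wx": 0,"wy": 0,"wz": 0}

```text
time: 11.1
ee_pos: [0.6124, 0.1284, 0.2365]
tool_rot: [-0.0, 0.667, 0.745, -0.0]
wrist_force: [1.5, 0.3, 0.3]
grip_width: 0.995
```

Emit:
send_rows:
  increments:
    - {"tx": 0.034,"ty": 0.018,"tz": 0.012,"wx": 0,"wy": 0,"wz": 0}
    - {"tx": 0.034,"ty": 0.018,"tz": 0.012,"wx": 0,"wy": 0,"wz": 0}
    - {"tx": 0.034,"ty": 0.018,"tz": 0.012,"wx": 0,"wy": 0,"wz": 0}
    - {"tx": 0.02,"ty": 0.0102,"tz": 0.01,"wx": 0,"wy": 0,"wz": 0}
    - {"tx": 0.0116,"ty": 0.006,"tz": 0.0088,"wx": 0,"wy": 0,"wz": 0}
    - {"tx": 0,"ty": 0,"tz": 0,"wx": 0,"wy": 0,"wz": 0}
    - {"tx": 0,"ty": 0,"tz": 0,"wx": 0,"wy": 0,"wz": 0}
    - {"tx": 0,"ty": 0,"tz": 0,"wx": 0,"wy": 0,"wz": 0}
    - {"tx": 0,"ty": 0,"tz": 0,"wx": 0,"wy": 0,"wz": 0}

```text
time: 11.85
ee_pos: [0.6681, 0.2651, 0.1839]
tool_rot: [0.001, 0.669, 0.743, 0.001]
wrist_force: [0.5, 0.5, 0.3]
grip_width: 1.004
```

```bash
python3 plan.py .6643 .2682 .089 6.3;  python3 - <<'E'
from bench import read_camera
import cv2,numpy as np
from meas import *
c=read_camera("side"); np.savez("side4.npz",**c); 
x0,y0,x1,y1=(260,160,400,320)
cv2.imwrite("pics/side4.png",cv2.resize(c["image"][y0:y1,x0:x1,::-1],None,fx=3.5,fy=3.5))
t=read_camera("top"); np.savez("top4.npz",**t)
for n,c in (("top",t),("side",c)):
    X=cloud(c); im=c["image"].astype(int).sum(2)/3
    m=(X[...,2]>.158)&(X[...,2]<.176)&(X[...,0]>.35)&(X[...,0]<.6)&(X[...,1]>-.4)&(X[...,1]<-.05)
    P=X[m]; A=np.c_[P[:,:2]-[.475,-.215],np.ones(len(P))]; k=np.linalg.lstsq(A,P[:,2],rcond=None)[0]
    print(n,len(P),np.degrees(k[:2]).round(2),k[2])
    h=(X[...,2]>.185)&(X[...,2]<.22)&(X[...,0]>.35)&(X[...,0]<.6)&(X[...,1]>-.4)&(X[...,1]<-.05)
    print("handle",rect(X[h]))
E
```

```text
t 11.85 pos [0.6681 0.2651 0.1839] a0 6.04 F [0.5 0.5 0.3] grip 1.004
tx 0.0035 ty -0.0034 tz 0.0949  len 0.095 wz -0.26
top 6695 [-0.06 -0.07] 0.16865745961629552
handle (array([ 473. , -216.5]), array([69.9, 13.1]), 5.32)
side 1732 [-0.32 -0.5 ] 0.1677173816269127
handle (array([ 477.9, -214.1]), array([67.7, 16.8]), 7.29)
```

View pics/side4.png

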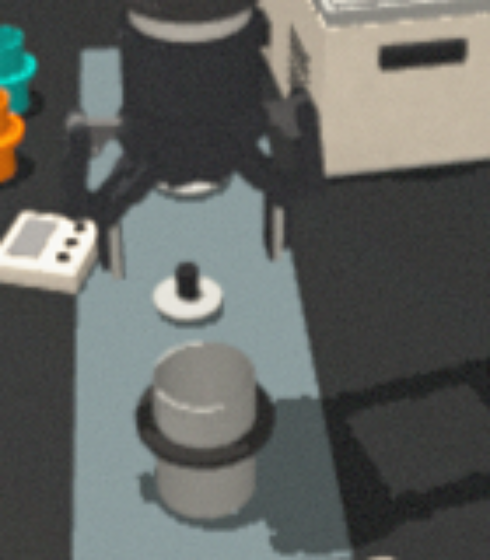

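Emit:
send_rows:
  increments:
    - {"tx": 0,"ty": 0,"tz": 0.02,"wx": 0,"wy": 0,"wz": 0}
    - {"tx": 0,"ty": 0,"tz": 0.02,"wx": 0,"wy": 0,"wz": 0}
    - {"tx": 0,"ty": 0,"tz": 0.01,"wx": 0,"wy": 0,"wz": 0}
    - {"tx": 0,"ty": 0,"tz": 0.0,"wx": 0,"wy": 0,"wz": 0}
    - {"tx": 0,"ty": 0,"tz": 0.0,"wx": 0,"wy": 0,"wz": 0}
    - {"tx": 0,"ty": 0,"tz": 0.0,"wx": 0,"wy": 0,"wz": 0}

```text
time: 12.45
ee_pos: [0.6684, 0.2668, 0.1341]
tool_rot: [0.001, 0.668, 0.744, 0.001]
wrist_force: [-0.2, -0.3, 0.9]
grip_width: 0.998
```

```bash
python3 plan.py .6643 .2682 .089 6.3
python3 - <<'E'
from bench import read_camera
from meas import *
for n in ("side","top"):
    c=read_camera(n); np.savez(f"{n}5.npz",**c)
    X=cloud(c)
    x0,y0,x1,y1=(260,160,400,320) if n=="side" else (160,130,320,260)
    cv2.imwrite(f"pics/{n}5.png",cv2.resize(c["image"][y0:y1,x0:x1,::-1],None,fx=3.5,fy=3.5))
E
```

```text
t 12.45 pos [0.6684 0.2668 0.1341] a0 6.12 F [-0.2 -0.3  0.9] grip 0.998
tx 0.0018 ty -0.0039 tz 0.0451  len 0.045 wz -0.18
```

View pics/side5.png

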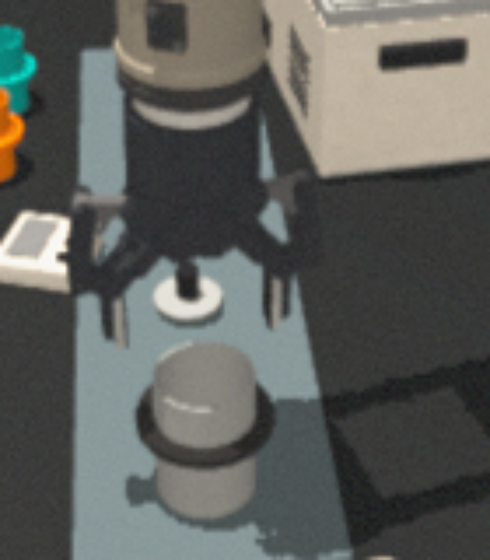

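View pics/top5.png

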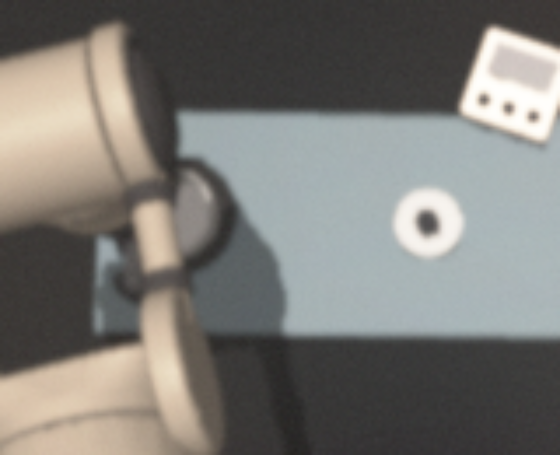

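Emit:
send_rows:
  increments:
    - {"tx": 0.0017,"ty": -0.0038,"tz": 0.005,"wx": 0,"wy": 0,"wz": -0.2}
    - {"tx": 0,"ty": 0,"tz": 0.005,"wx": 0,"wy": 0,"wz": 0}
    - {"tx": 0,"ty": 0,"tz": 0.0,"wx": 0,"wy": 0,"wz": 0}
    - {"tx": 0,"ty": 0,"tz": 0.0,"wx": 0,"wy": 0,"wz": 0}
    - {"tx": 0,"ty": 0,"tz": 0.0,"wx": 0,"wy": 0,"wz": 0}

```text
time: 12.97
ee_pos: [0.6637, 0.2682, 0.1225]
tool_rot: [-0.0, 0.667, 0.745, 0.0]
wrist_force: [-0.5, 0.7, -0.4]
grip_width: 1.0
```

```bash
python3 plan.py .6643 .2682 .089 6.3
python3 - <<'E'
from meas import *
S=np.load("side5.npz"); p=np.array([.6684,.2668,.1341]); y=np.array([np.cos(.107),np.sin(.107),0])
print(proj(S,[p+y*.0425+[0,0,-.009],p-y*.0425+[0,0,-.009]]))
print(proj(S,[[.6643-.032,.2682,.092],[.6643+.032,.2682,.092]]))
E
```

```text
t 12.9667 pos [0.6637 0.2682 0.1225] a0 6.33 F [-0.5  0.7 -0.4] grip 1.0
tx -0.0000 ty 0.0006 tz 0.0335  len 0.033 wz 0.03
[[296.590066   257.03035445]
 [336.39852041 252.0034643 ]]
[[333.69357949 265.90038647]
 [303.96731229 267.64816187]]
```

Emit:
send_rows:
  increments:
    - {"tx": 0,"ty": 0.0004,"tz": 0.01,"wx": 0,"wy": 0,"wz": 0}
    - {"tx": 0,"ty": 0,"tz": 0.01,"wx": 0,"wy": 0,"wz": 0}
    - {"tx": 0,"ty": 0,"tz": 0.008,"wx": 0,"wy": 0,"wz": 0}
    - {"tx": 0,"ty": 0,"tz": 0.0045,"wx": 0,"wy": 0,"wz": 0}
    - {"tx": 0,"ty": 0,"tz": 0.0,"wx": 0,"wy": 0,"wz": 0}
    - {"tx": 0,"ty": 0,"tz": 0.0,"wx": 0,"wy": 0,"wz": 0}
    - {"tx": 0,"ty": 0,"tz": 0.0,"wx": 0,"wy": 0,"wz": 0}
    - {"tx": 0,"ty": 0,"tz": 0.0,"wx": 0,"wy": 0,"wz": 0}

```text
time: 13.63
ee_pos: [0.6645, 0.2682, 0.0906]
tool_rot: [0.0, 0.667, 0.745, 0.001]
wrist_force: [-0.3, -0.8, 0.9]
grip_width: 1.0
```

```bash
python3 plan.py .6643 .2682 .088 6.3
python3 - <<'E'
from bench import read_camera
from meas import *
for n in ("side",):
    c=read_camera(n); np.savez(f"{n}6.npz",**c)
    x0,y0,x1,y1=(260,200,380,320)
    cv2.imwrite(f"pics/{n}6.png",cv2.resize(c["image"][y0:y1,x0:x1,::-1],None,fx=4.5,fy=4.5))
E
```

```text
t 13.6333 pos [0.6645 0.2682 0.0906] a0 6.33 F [-0.3 -0.8  0.9] grip 1.0
tx -0.0000 ty -0.0002 tz 0.0026  len 0.003 wz 0.03
```

View pics/side6.png

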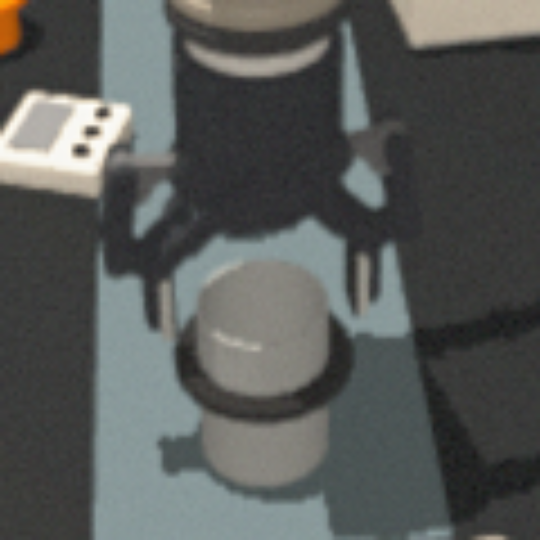

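Emit:
send_rows:
  increments:
    - {"tx": 0,"ty": 0,"tz": 0.001,"wx": 0,"wy": 0,"wz": 0}
    - {"tx": 0,"ty": 0,"tz": 0,"wx": 0,"wy": 0,"wz": 0}
    - {"tx": 0,"ty": 0,"tz": 0,"wx": 0,"wy": 0,"wz": 0}
    - {"tx": 0,"ty": 0,"tz": 0.0,"wx": 0,"wy": 0,"wz": 0}
    - {"tx": 0,"ty": 0,"tz": 0.0,"wx": 0,"wy": 0,"wz": 0}
    - {"tx": 0,"ty": 0,"tz": 0.0,"wx": 0,"wy": 0,"wz": 0}
    - {"tx": 0,"ty": 0,"tz": 0.0,"wx": 0,"wy": 0,"wz": 0}
    - {"tx": 0,"ty": 0,"tz": 0.0,"wx": 0,"wy": 0,"wz": 0}
  grip: 1
  grip_force: 50

```text
time: 14.35
ee_pos: [0.6646, 0.2683, 0.0898]
tool_rot: [0.0, 0.667, 0.745, 0.001]
wrist_force: [0.7, 0.8, 6.0]
grip_width: 0.726
```

Emit:
send_rows:
  increments:
    - {"tx": 0,"ty": 0,"tz": -0.005,"wx": 0,"wy": 0,"wz": 0}
    - {"tx": 0,"ty": 0,"tz": -0.01,"wx": 0,"wy": 0,"wz": 0}
    - {"tx": 0,"ty": 0,"tz": -0.02,"wx": 0,"wy": 0,"wz": 0}
    - {"tx": 0,"ty": 0,"tz": -0.03,"wx": 0,"wy": 0,"wz": 0}
    - {"tx": 0,"ty": 0,"tz": -0.03,"wx": 0,"wy": 0,"wz": 0}
    - {"tx": 0,"ty": 0,"tz": -0.03,"wx": 0,"wy": 0,"wz": 0}
    - {"tx": 0,"ty": 0,"tz": -0.03,"wx": 0,"wy": 0,"wz": 0}
    - {"tx": 0,"ty": 0,"tz": -0.03,"wx": 0,"wy": 0,"wz": 0}
    - {"tx": 0,"ty": 0,"tz": -0.03,"wx": 0,"wy": 0,"wz": 0}

```text
time: 15.1
ee_pos: [0.6635, 0.268, 0.3057]
tool_rot: [-0.0, 0.667, 0.745, -0.0]
wrist_force: [0.3, -0.3, -1.4]
grip_width: 0.722
```

Emit:
send_rows:
  increments:
    - {"tx": 0,"ty": 0,"tz": -0.025,"wx": 0,"wy": 0,"wz": 0}
    - {"tx": 0,"ty": 0,"tz": 0,"wx": 0,"wy": 0,"wz": 0}
    - {"tx": 0,"ty": 0,"tz": 0,"wx": 0,"wy": 0,"wz": 0}

```text
time: 15.35
ee_pos: [0.6643, 0.2682, 0.3306]
tool_rot: [0.001, 0.667, 0.745, 0.001]
wrist_force: [0.3, 0.1, -2.3]
grip_width: 0.731
```

```bash
python3 plan.py .4827 -.2817 .32 6.3
python3 - <<'E'
from meas import *
from bench import read_camera
c=read_camera("side")
cv2.imwrite("pics/side7.png",cv2.resize(c["image"][100:320,230:430,::-1],None,fx=2.7,fy=2.7))
# hole centres on seated holder, from view 4
for n in ("top4","side4"):
    C=np.load(n+".npz"); g=C["image"].astype(int).sum(2)/3
    u0=proj(C,[[.4827,-.2817,.169],[.4682,-.1503,.169]]); print(n,u0.round(1))
x=np.load("top4.npz")["image"]
cv2.imwrite("pics/top4.png",cv2.resize(x[210:330,320:490,::-1],None,fx=4,fy=4))
E
```

```text
t 15.35 pos [0.6643 0.2682 0.3306] a0 6.33 F [ 0.3  0.1 -2.3] grip 0.731
tx -0.5265 ty -0.2411 tz 0.0106  len 0.579 wz 0.03
top4 [[435.4 267. ]
 [379.  272.7]]
side4 [[362.8 132.9]
 [374.8 149.5]]
```

View pics/side7.png

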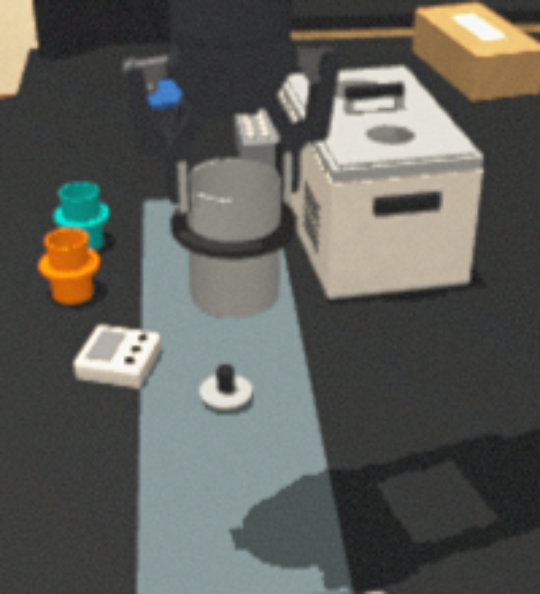

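View pics/top4.png

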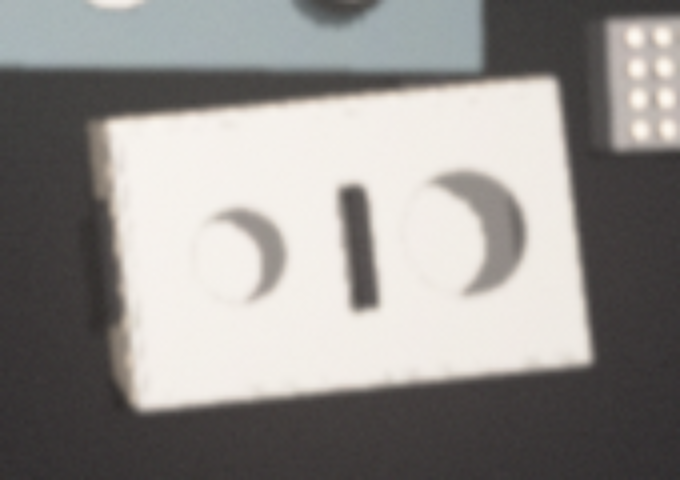

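Emit:
send_rows:
  increments:
    - {"tx": -0.0175,"ty": -0.008,"tz": 0,"wx": 0,"wy": 0,"wz": 0}
    - {"tx": -0.035,"ty": -0.016,"tz": 0,"wx": 0,"wy": 0,"wz": 0}
    - {"tx": -0.035,"ty": -0.016,"tz": 0,"wx": 0,"wy": 0,"wz": 0}
    - {"tx": -0.035,"ty": -0.016,"tz": 0,"wx": 0,"wy": 0,"wz": 0}
    - {"tx": -0.035,"ty": -0.016,"tz": 0,"wx": 0,"wy": 0,"wz": 0}
    - {"tx": -0.035,"ty": -0.016,"tz": 0,"wx": 0,"wy": 0,"wz": 0}
    - {"tx": -0.035,"ty": -0.016,"tz": 0,"wx": 0,"wy": 0,"wz": 0}
    - {"tx": -0.035,"ty": -0.016,"tz": 0,"wx": 0,"wy": 0,"wz": 0}
    - {"tx": -0.035,"ty": -0.016,"tz": 0,"wx": 0,"wy": 0,"wz": 0}
    - {"tx": -0.035,"ty": -0.016,"tz": 0,"wx": 0,"wy": 0,"wz": 0}

```text
time: 16.23
ee_pos: [0.5478, -0.0804, 0.3267]
tool_rot: [-0.002, 0.667, 0.745, -0.001]
wrist_force: [0.1, -0.5, -0.6]
grip_width: 0.726
```

Emit:
send_rows:
  increments:
    - {"tx": -0.035,"ty": -0.016,"tz": 0,"wx": 0,"wy": 0,"wz": 0}
    - {"tx": -0.035,"ty": -0.016,"tz": 0,"wx": 0,"wy": 0,"wz": 0}
    - {"tx": -0.035,"ty": -0.016,"tz": 0,"wx": 0,"wy": 0,"wz": 0}
    - {"tx": -0.035,"ty": -0.016,"tz": 0,"wx": 0,"wy": 0,"wz": 0}
    - {"tx": -0.025,"ty": -0.012,"tz": 0,"wx": 0,"wy": 0,"wz": 0}
    - {"tx": -0.015,"ty": -0.006,"tz": 0,"wx": 0,"wy": 0,"wz": 0}
    - {"tx": -0.005,"ty": -0.002,"tz": 0,"wx": 0,"wy": 0,"wz": 0}
    - {"tx": 0,"ty": 0,"tz": 0,"wx": 0,"wy": 0,"wz": 0}
    - {"tx": 0,"ty": 0,"tz": 0,"wx": 0,"wy": 0,"wz": 0}
    - {"tx": 0,"ty": 0,"tz": 0,"wx": 0,"wy": 0,"wz": 0}

```text
time: 17.07
ee_pos: [0.4869, -0.2708, 0.3284]
tool_rot: [-0.001, 0.666, 0.746, 0.0]
wrist_force: [-0.4, -0.1, -2.1]
grip_width: 0.725
```

```bash
python3 plan.py .4825 -.2820 .26 6.3
```

```text
t 17.0667 pos [ 0.4869 -0.2708  0.3284] a0 6.41 F [-0.4 -0.1 -2.1] grip 0.725
tx -0.0106 ty -0.0056 tz 0.0684  len 0.069 wz 0.11
```

Emit:
send_rows:
  increments:
    - {"tx": -0.0106,"ty": -0.0056,"tz": 0.01,"wx": 0,"wy": 0,"wz": 0.1}
    - {"tx": 0,"ty": 0,"tz": 0.015,"wx": 0,"wy": 0,"wz": 0}
    - {"tx": 0,"ty": 0,"tz": 0.005,"wx": 0,"wy": 0,"wz": 0}
    - {"tx": 0,"ty": 0,"tz": 0,"wx": 0,"wy": 0,"wz": 0}
    - {"tx": 0,"ty": 0,"tz": 0,"wx": 0,"wy": 0,"wz": 0}
    - {"tx": 0,"ty": 0,"tz": 0,"wx": 0,"wy": 0,"wz": 0}
    - {"tx": 0,"ty": 0,"tz": 0,"wx": 0,"wy": 0,"wz": 0}

```text
time: 17.65
ee_pos: [0.4825, -0.2834, 0.2997]
tool_rot: [0.001, 0.668, 0.745, 0.0]
wrist_force: [-0.5, 1.0, -2.4]
grip_width: 0.722
```

```bash
python3 plan.py .4825 -.2820 .26 6.3
python3 - <<'E'
from meas import *
from bench import read_camera
for n in ("side","top"):
    c=read_camera(n); np.savez(n+"8.npz",**c); x0,y0,x1,y1=(290,60,450,200) if n=="side" else (320,180,500,330)
    cv2.imwrite(f"pics/{n}8.png",cv2.resize(c["image"][y0:y1,x0:x1,::-1],None,fx=3.6,fy=3.6,interpolation=cv2.INTER_CUBIC))
E
```

```text
t 17.65 pos [ 0.4825 -0.2834  0.2997] a0 6.25 F [-0.5  1.  -2.4] grip 0.722
tx 0.0014 ty 0.0001 tz 0.0397  len 0.040 wz -0.05
```

View pics/side8.png

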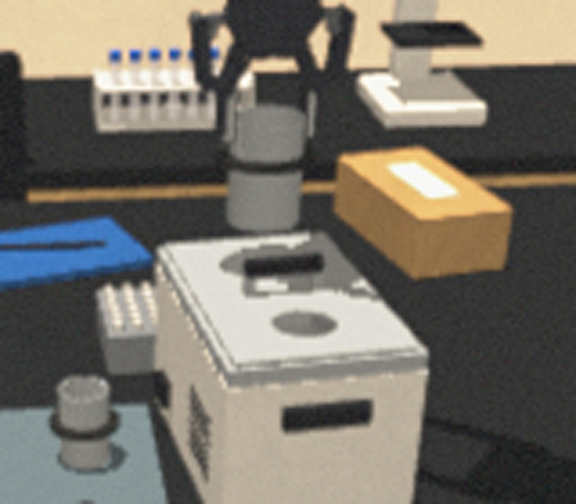

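View pics/top8.png

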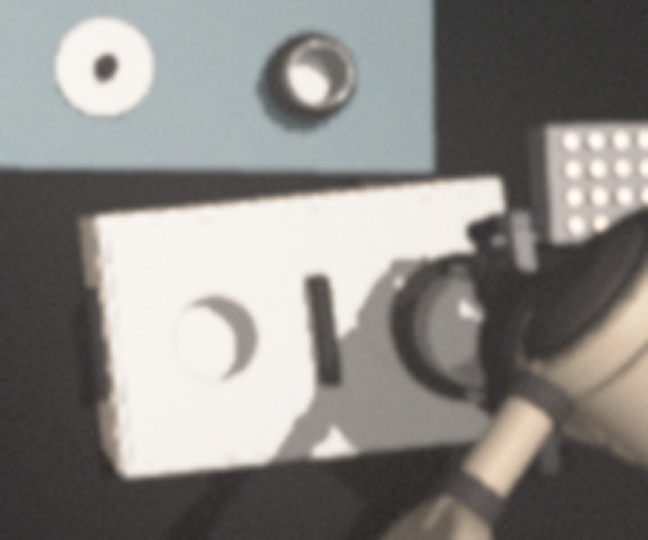

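Emit:
send_rows:
  increments:
    - {"tx": 0.0012,"ty": 0,"tz": 0.01,"wx": 0,"wy": 0,"wz": 0}
    - {"tx": 0,"ty": 0,"tz": 0.008,"wx": 0,"wy": 0,"wz": 0}
    - {"tx": 0,"ty": 0,"tz": 0.006,"wx": 0,"wy": 0,"wz": 0}
    - {"tx": 0,"ty": 0,"tz": 0.004,"wx": 0,"wy": 0,"wz": 0}
    - {"tx": 0,"ty": 0,"tz": 0,"wx": 0,"wy": 0,"wz": 0}
    - {"tx": 0,"ty": 0,"tz": 0,"wx": 0,"wy": 0,"wz": 0}
    - {"tx": 0,"ty": 0,"tz": 0,"wx": 0,"wy": 0,"wz": 0}

```text
time: 18.33
ee_pos: [0.4823, -0.2823, 0.2713]
tool_rot: [0.0, 0.668, 0.744, 0.0]
wrist_force: [-0.6, -0.8, -2.1]
grip_width: 0.73
```

```bash
python3 plan.py .4825 -.2820 .26 6.3
python3 - <<'E'
from meas import *
from bench import read_camera
for n in ("side",):
    c=read_camera(n); np.savez(n+"9.npz",**c); x0,y0,x1,y1=(320,60,430,180)
    cv2.imwrite(f"pics/{n}9.png",cv2.resize(c["image"][y0:y1,x0:x1,::-1],None,fx=5,fy=5,interpolation=cv2.INTER_CUBIC))
E
```

```text
t 18.3333 pos [ 0.4823 -0.2823  0.2713] a0 6.23 F [-0.6 -0.8 -2.1] grip 0.73
tx 0.0003 ty 0.0003 tz 0.0113  len 0.011 wz -0.07
```

View pics/side9.png

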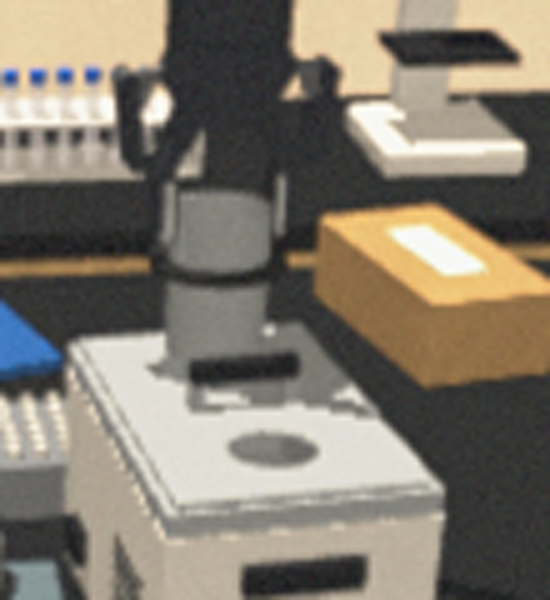

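Emit:
send_rows:
  increments:
    - {"tx": 0.0002,"ty": 0.0002,"tz": 0.004,"wx": 0,"wy": 0,"wz": 0}
    - {"tx": 0,"ty": 0,"tz": 0.004,"wx": 0,"wy": 0,"wz": 0}
    - {"tx": 0,"ty": 0,"tz": 0.004,"wx": 0,"wy": 0,"wz": 0}
    - {"tx": 0,"ty": 0,"tz": 0.004,"wx": 0,"wy": 0,"wz": 0}
    - {"tx": 0,"ty": 0,"tz": 0.004,"wx": 0,"wy": 0,"wz": 0}
    - {"tx": 0,"ty": 0,"tz": 0,"wx": 0,"wy": 0,"wz": 0}

```text
time: 18.88
ee_pos: [0.4819, -0.2817, 0.2498]
tool_rot: [-0.001, 0.668, 0.744, -0.0]
wrist_force: [-0.2, 0.0, -0.9]
grip_width: 0.724
```

Emit:
send_rows:
  increments:
    - {"tx": 0,"ty": 0,"tz": 0.006,"wx": 0,"wy": 0,"wz": 0}
    - {"tx": 0,"ty": 0,"tz": 0.006,"wx": 0,"wy": 0,"wz": 0}
    - {"tx": 0,"ty": 0,"tz": 0.006,"wx": 0,"wy": 0,"wz": 0}
    - {"tx": 0,"ty": 0,"tz": 0.006,"wx": 0,"wy": 0,"wz": 0}
    - {"tx": 0,"ty": 0,"tz": 0.006,"wx": 0,"wy": 0,"wz": 0}
    - {"tx": 0,"ty": 0,"tz": 0.004,"wx": 0,"wy": 0,"wz": 0}
    - {"tx": 0,"ty": 0,"tz": 0,"wx": 0,"wy": 0,"wz": 0}
    - {"tx": 0,"ty": 0,"tz": 0,"wx": 0,"wy": 0,"wz": 0}

```text
time: 19.55
ee_pos: [0.4822, -0.2819, 0.2167]
tool_rot: [-0.0, 0.668, 0.744, 0.0]
wrist_force: [-1.1, -0.1, -1.0]
grip_width: 0.722
```

Emit:
send_rows:
  increments:
    - {"tx": 0,"ty": 0,"tz": 0.002,"wx": 0,"wy": 0,"wz": 0}
    - {"tx": 0,"ty": 0,"tz": 0.002,"wx": 0,"wy": 0,"wz": 0}
    - {"tx": 0,"ty": 0,"tz": 0.001,"wx": 0,"wy": 0,"wz": 0}
    - {"tx": 0,"ty": 0,"tz": 0,"wx": 0,"wy": 0,"wz": 0}
    - {"tx": 0,"ty": 0,"tz": 0,"wx": 0,"wy": 0,"wz": 0}

```text
time: 19.97
ee_pos: [0.4823, -0.282, 0.212]
tool_rot: [0.0, 0.668, 0.744, 0.0]
wrist_force: [0.3, 0.4, -2.5]
grip_width: 0.732
```

Emit:
send_rows:
  increments:
    - {"tx": 0,"ty": 0,"tz": 0.003,"wx": 0,"wy": 0,"wz": 0}
    - {"tx": 0,"ty": 0,"tz": 0.002,"wx": 0,"wy": 0,"wz": 0}
    - {"tx": 0,"ty": 0,"tz": 0.001,"wx": 0,"wy": 0,"wz": 0}
    - {"tx": 0,"ty": 0,"tz": 0,"wx": 0,"wy": 0,"wz": 0}
    - {"tx": 0,"ty": 0,"tz": 0,"wx": 0,"wy": 0,"wz": 0}

```text
time: 20.38
ee_pos: [0.4822, -0.2819, 0.2059]
tool_rot: [-0.0, 0.668, 0.744, 0.0]
wrist_force: [-0.3, 0.2, -0.6]
grip_width: 0.725
```

Emit:
send_rows:
  increments:
    - {"tx": 0,"ty": 0,"tz": 0.001,"wx": 0,"wy": 0,"wz": 0}
    - {"tx": 0,"ty": 0,"tz": 0,"wx": 0,"wy": 0,"wz": 0}
    - {"tx": 0,"ty": 0,"tz": 0,"wx": 0,"wy": 0,"wz": 0}

```text
time: 20.63
ee_pos: [0.4823, -0.2819, 0.205]
tool_rot: [-0.0, 0.668, 0.745, 0.0]
wrist_force: [0.3, -0.2, -2.2]
grip_width: 0.723
```

Emit:
send_rows:
  increments:
    - {"tx": 0,"ty": 0,"tz": 0.0007,"wx": 0,"wy": 0,"wz": 0}
    - {"tx": 0,"ty": 0,"tz": 0,"wx": 0,"wy": 0,"wz": 0}
    - {"tx": 0,"ty": 0,"tz": 0,"wx": 0,"wy": 0,"wz": 0}

```text
time: 20.88
ee_pos: [0.4824, -0.282, 0.2048]
tool_rot: [0.0, 0.668, 0.744, 0.0]
wrist_force: [-0.8, 0.7, 3.8]
grip_width: 0.731
```

Emit:
send_rows:
  increments:
    - {"tx": 0,"ty": 0,"tz": 0,"wx": 0,"wy": 0,"wz": 0}
    - {"tx": 0,"ty": 0,"tz": 0,"wx": 0,"wy": 0,"wz": 0}
    - {"tx": 0,"ty": 0,"tz": 0,"wx": 0,"wy": 0,"wz": 0}
    - {"tx": 0,"ty": 0,"tz": 0,"wx": 0,"wy": 0,"wz": 0}
    - {"tx": 0,"ty": 0,"tz": 0,"wx": 0,"wy": 0,"wz": 0}
    - {"tx": 0,"ty": 0,"tz": 0,"wx": 0,"wy": 0,"wz": 0}
  grip: -1

```text
time: 21.38
ee_pos: [0.4823, -0.282, 0.2042]
tool_rot: [-0.0, 0.668, 0.744, 0.0]
wrist_force: [0.5, 0.2, -1.2]
grip_width: 1.003
```

Emit:
send_rows:
  increments:
    - {"tx": 0,"ty": 0,"tz": -0.005,"wx": 0,"wy": 0,"wz": 0}
    - {"tx": 0,"ty": 0,"tz": -0.01,"wx": 0,"wy": 0,"wz": 0}
    - {"tx": 0,"ty": 0,"tz": -0.02,"wx": 0,"wy": 0,"wz": 0}
    - {"tx": 0,"ty": 0,"tz": -0.03,"wx": 0,"wy": 0,"wz": 0}
    - {"tx": 0,"ty": 0,"tz": -0.015,"wx": 0,"wy": 0,"wz": 0}
    - {"tx": 0,"ty": 0,"tz": 0,"wx": 0,"wy": 0,"wz": 0}
    - {"tx": 0,"ty": 0,"tz": 0,"wx": 0,"wy": 0,"wz": 0}
    - {"tx": 0,"ty": 0,"tz": 0,"wx": 0,"wy": 0,"wz": 0}

```text
time: 22.05
ee_pos: [0.482, -0.2817, 0.2838]
tool_rot: [-0.0, 0.668, 0.744, 0.0]
wrist_force: [-0.5, 0.1, -1.5]
grip_width: 1.0
```

```bash
python3 plan.py .6475 -.24 .17 6.3
python3 - <<'E'
from meas import *
from bench import read_camera
for n in ("side",):
    c=read_camera(n); np.savez(n+"10.npz",**c); x0,y0,x1,y1=(290,60,430,200)
    cv2.imwrite(f"pics/{n}10.png",cv2.resize(c["image"][y0:y1,x0:x1,::-1],None,fx=4,fy=4,interpolation=cv2.INTER_CUBIC))
E
```

```text
t 22.05 pos [ 0.482  -0.2817  0.2838] a0 6.23 F [-0.5  0.1 -1.5] grip 1.0
tx 0.0235 ty 0.1691 tz 0.1138  len 0.205 wz -0.07
```

View pics/side10.png

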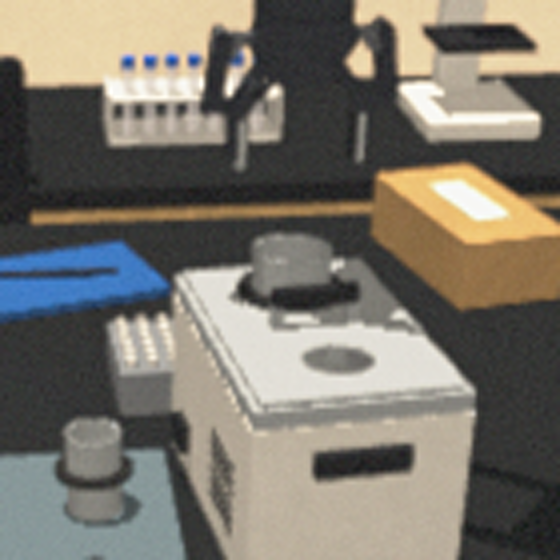

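Run:
```python
from meas import *
T=np.load("top5.npz"); X=cloud(T)
p=np.array([.6684,.2668]); d=p/np.linalg.norm(p); n=np.array([-d[1],d[0]])
m=(X[...,2]>.16); P=X[m]; r=P[:,:2]@d; l=P[:,:2]@n
for a in np.arange(.35,.80,.03):
    q=(np.abs(r-a)<.015)
    if q.sum()>5: print(round(a,2),q.sum(),"lat",l[q].min().round(3),l[q].max().round(3),"z",P[q,2].min().round(3),np.percentile(P[q,2],95).round(3))
# steel beaker again, from latest top (no arm): top8
for nme in ("top8","side10"):
    C=np.load(nme+".npz"); Y=cloud(C)
    from scipy.optimize import least_squares
    q=(np.abs(Y[...,0]-.647)<.05)&(np.abs(Y[...,1]+.24)<.05)&(Y[...,2]>.055)&(Y[...,2]<.082); Q=Y[q]
    s=least_squares(lambda k:np.hypot(Q[:,0]-k[0],Q[:,1]-k[1])-.0225,[.647,-.24],loss="soft_l1",f_scale=.002); print(nme,s.x.round(4),len(Q))
```

```text
0.35 1686 lat -0.512 0.017 z 0.161 0.63
0.38 3253 lat -0.521 0.097 z 0.161 0.63
0.41 4919 lat -0.525 0.182 z 0.16 0.623
0.44 3358 lat -0.441 0.196 z 0.161 0.607
0.47 1628 lat -0.332 0.076 z 0.16 0.581
0.5 1399 lat -0.03 0.072 z 0.488 0.565
0.53 1337 lat -0.042 0.073 z 0.448 0.549
0.56 1478 lat -0.045 0.076 z 0.43 0.53
0.59 1207 lat -0.049 0.074 z 0.428 0.513
0.62 494 lat -0.054 0.071 z 0.438 0.499
0.65 479 lat -0.058 0.069 z 0.18 0.46
0.68 1489 lat -0.068 0.069 z 0.189 0.463
0.71 1478 lat -0.071 0.07 z 0.242 0.471
0.74 1032 lat -0.071 0.067 z 0.411 0.47
0.77 74 lat -0.052 0.055 z 0.42 0.456
top8 [ 0.6452 -0.2406] 91
side10 [ 0.6495 -0.2395] 123
```

Emit:
send_rows:
  increments:
    - {"tx": 0.0025,"ty": 0.018,"tz": 0,"wx": 0,"wy": 0,"wz": 0}
    - {"tx": 0.0045,"ty": 0.032,"tz": 0,"wx": 0,"wy": 0,"wz": 0}
    - {"tx": 0.0045,"ty": 0.032,"tz": 0,"wx": 0,"wy": 0,"wz": 0}
    - {"tx": 0.0045,"ty": 0.032,"tz": 0,"wx": 0,"wy": 0,"wz": 0}
    - {"tx": 0.0045,"ty": 0.032,"tz": 0.01,"wx": 0,"wy": 0,"wz": 0}
    - {"tx": 0.003,"ty": 0.0231,"tz": 0.03,"wx": 0,"wy": 0,"wz": 0}
    - {"tx": 0,"ty": 0,"tz": 0.035,"wx": 0,"wy": 0,"wz": 0}
    - {"tx": 0,"ty": 0,"tz": 0.03,"wx": 0,"wy": 0,"wz": 0}
    - {"tx": 0,"ty": 0,"tz": 0.015,"wx": 0,"wy": 0,"wz": 0}

```text
time: 22.85
ee_pos: [0.6458, -0.2386, 0.1574]
tool_rot: [-0.005, 0.667, 0.745, -0.001]
wrist_force: [0.3, -0.2, -0.7]
grip_width: 0.996
```

Emit:
send_rows:
  increments:
    - {"tx": 0,"ty": 0,"tz": 0,"wx": 0,"wy": 0,"wz": 0}
    - {"tx": 0,"ty": 0,"tz": 0,"wx": 0,"wy": 0,"wz": 0}
    - {"tx": 0,"ty": 0,"tz": 0,"wx": 0,"wy": 0,"wz": 0}
    - {"tx": 0,"ty": 0,"tz": 0,"wx": 0,"wy": 0,"wz": 0}

```text
time: 23.18
ee_pos: [0.6486, -0.2407, 0.1663]
tool_rot: [0.002, 0.668, 0.744, 0.001]
wrist_force: [0.3, 0.3, 0.7]
grip_width: 1.001
```

```bash
python3 plan.py .6475 -.24 .069 6.3
```

```text
t 23.1833 pos [ 0.6486 -0.2407  0.1663] a0 6.22 F [0.3 0.3 0.7] grip 1.001
tx 0.0008 ty -0.0010 tz 0.0973  len 0.097 wz -0.08
```

Emit:
send_rows:
  increments:
    - {"tx": 0.0006,"ty": -0.0008,"tz": 0.015,"wx": 0,"wy": 0,"wz": 0}
    - {"tx": 0,"ty": 0,"tz": 0.025,"wx": 0,"wy": 0,"wz": 0}
    - {"tx": 0,"ty": 0,"tz": 0.02,"wx": 0,"wy": 0,"wz": 0}
    - {"tx": 0,"ty": 0,"tz": 0.015,"wx": 0,"wy": 0,"wz": 0}
    - {"tx": 0,"ty": 0,"tz": 0.01,"wx": 0,"wy": 0,"wz": 0}
    - {"tx": 0,"ty": 0,"tz": 0.005,"wx": 0,"wy": 0,"wz": 0}
    - {"tx": 0,"ty": 0,"tz": 0,"wx": 0,"wy": 0,"wz": 0}
    - {"tx": 0,"ty": 0,"tz": 0,"wx": 0,"wy": 0,"wz": 0}
    - {"tx": 0,"ty": 0,"tz": 0,"wx": 0,"wy": 0,"wz": 0}
    - {"tx": 0,"ty": 0,"tz": 0,"wx": 0,"wy": 0,"wz": 0}

```text
time: 24.02
ee_pos: [0.6476, -0.24, 0.0757]
tool_rot: [0.001, 0.668, 0.744, 0.0]
wrist_force: [0.0, -0.8, -0.3]
grip_width: 1.002
```

```bash
python3 plan.py .6475 -.24 .069 6.3
python3 - <<'E'
from meas import *
from bench import read_camera
for n in ("side",):
    c=read_camera(n); np.savez(n+"11.npz",**c); x0,y0,x1,y1=(260,110,380,230)
    cv2.imwrite(f"pics/{n}11.png",cv2.resize(c["image"][y0:y1,x0:x1,::-1],None,fx=4.5,fy=4.5,interpolation=cv2.INTER_CUBIC))
E
```

```text
t 24.0167 pos [ 0.6476 -0.24    0.0757] a0 6.23 F [ 0.  -0.8 -0.3] grip 1.002
tx 0.0000 ty -0.0001 tz 0.0067  len 0.007 wz -0.07
```

View pics/side11.png

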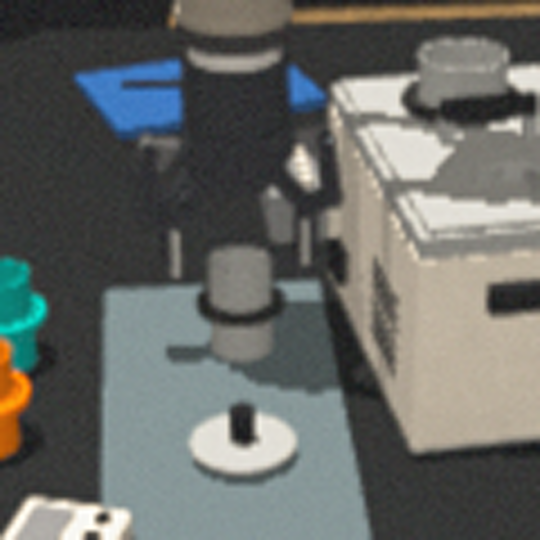

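Emit:
send_rows:
  increments:
    - {"tx": 0,"ty": 0,"tz": 0.003,"wx": 0,"wy": 0,"wz": 0}
    - {"tx": 0,"ty": 0,"tz": 0.003,"wx": 0,"wy": 0,"wz": 0}
    - {"tx": 0,"ty": 0,"tz": 0,"wx": 0,"wy": 0,"wz": 0}
    - {"tx": 0,"ty": 0,"tz": 0,"wx": 0,"wy": 0,"wz": 0}

```text
time: 24.4
ee_pos: [0.6468, -0.2396, 0.0678]
tool_rot: [-0.0, 0.668, 0.744, -0.0]
wrist_force: [0.4, 0.2, -0.5]
grip_width: 1.002
```

Emit:
send_rows:
  increments:
    - {"tx": 0,"ty": 0,"tz": 0,"wx": 0,"wy": 0,"wz": 0}
    - {"tx": 0,"ty": 0,"tz": 0,"wx": 0,"wy": 0,"wz": 0}
    - {"tx": 0,"ty": 0,"tz": 0,"wx": 0,"wy": 0,"wz": 0}
    - {"tx": 0,"ty": 0,"tz": 0.0,"wx": 0,"wy": 0,"wz": 0}
    - {"tx": 0,"ty": 0,"tz": 0.0,"wx": 0,"wy": 0,"wz": 0}
    - {"tx": 0,"ty": 0,"tz": 0.0,"wx": 0,"wy": 0,"wz": 0}
    - {"tx": 0,"ty": 0,"tz": 0.0,"wx": 0,"wy": 0,"wz": 0}
    - {"tx": 0,"ty": 0,"tz": 0.0,"wx": 0,"wy": 0,"wz": 0}
  grip: 1
  grip_force: 50

```text
time: 25.07
ee_pos: [0.6473, -0.2399, 0.0688]
tool_rot: [0.001, 0.668, 0.744, 0.0]
wrist_force: [0.4, -0.4, 3.6]
grip_width: 0.527
```

Emit:
send_rows:
  increments:
    - {"tx": 0,"ty": 0,"tz": -0.005,"wx": 0,"wy": 0,"wz": 0}
    - {"tx": 0,"ty": 0,"tz": -0.01,"wx": 0,"wy": 0,"wz": 0}
    - {"tx": 0,"ty": 0,"tz": -0.02,"wx": 0,"wy": 0,"wz": 0}
    - {"tx": 0,"ty": 0,"tz": -0.03,"wx": 0,"wy": 0,"wz": 0}
    - {"tx": 0,"ty": 0,"tz": -0.03,"wx": 0,"wy": 0,"wz": 0}
    - {"tx": 0,"ty": 0,"tz": -0.03,"wx": 0,"wy": 0,"wz": 0}
    - {"tx": 0,"ty": 0,"tz": -0.03,"wx": 0,"wy": 0,"wz": 0}
    - {"tx": 0,"ty": 0,"tz": -0.03,"wx": 0,"wy": 0,"wz": 0}
    - {"tx": 0,"ty": 0,"tz": -0.03,"wx": 0,"wy": 0,"wz": 0}
    - {"tx": 0,"ty": 0,"tz": -0.02,"wx": 0,"wy": 0,"wz": 0}

```text
time: 25.9
ee_pos: [0.6469, -0.2398, 0.3075]
tool_rot: [0.002, 0.668, 0.744, 0.001]
wrist_force: [-0.0, -0.2, 0.2]
grip_width: 0.528
```

Emit:
send_rows:
  increments:
    - {"tx": 0,"ty": 0,"tz": 0,"wx": 0,"wy": 0,"wz": 0}
    - {"tx": 0,"ty": 0,"tz": 0,"wx": 0,"wy": 0,"wz": 0}
    - {"tx": 0,"ty": 0,"tz": 0,"wx": 0,"wy": 0,"wz": 0}

```text
time: 26.15
ee_pos: [0.6464, -0.2395, 0.3019]
tool_rot: [-0.001, 0.668, 0.744, -0.0]
wrist_force: [0.4, 0.0, -2.0]
grip_width: 0.524
```

```bash
python3 plan.py .468 -.1508 .30 6.3
```

```text
t 26.15 pos [ 0.6464 -0.2395  0.3019] a0 6.23 F [ 0.4  0.  -2. ] grip 0.524
tx 0.1075 ty -0.1677 tz 0.0019  len 0.199 wz -0.07
```

Emit:
send_rows:
  increments:
    - {"tx": 0.0095,"ty": -0.015,"tz": 0,"wx": 0,"wy": 0,"wz": 0}
    - {"tx": 0.019,"ty": -0.03,"tz": 0,"wx": 0,"wy": 0,"wz": 0}
    - {"tx": 0.019,"ty": -0.03,"tz": 0,"wx": 0,"wy": 0,"wz": 0}
    - {"tx": 0.019,"ty": -0.03,"tz": 0,"wx": 0,"wy": 0,"wz": 0}
    - {"tx": 0.019,"ty": -0.03,"tz": 0,"wx": 0,"wy": 0,"wz": 0}
    - {"tx": 0.013,"ty": -0.02,"tz": 0,"wx": 0,"wy": 0,"wz": 0}
    - {"tx": 0.009,"ty": -0.0127,"tz": 0,"wx": 0,"wy": 0,"wz": 0}
    - {"tx": 0,"ty": 0,"tz": 0,"wx": 0,"wy": 0,"wz": 0}
    - {"tx": 0,"ty": 0,"tz": 0,"wx": 0,"wy": 0,"wz": 0}
    - {"tx": 0,"ty": 0,"tz": 0,"wx": 0,"wy": 0,"wz": 0}

```text
time: 26.98
ee_pos: [0.469, -0.1514, 0.3025]
tool_rot: [-0.0, 0.668, 0.744, -0.0]
wrist_force: [0.5, 0.4, -0.9]
grip_width: 0.527
```

Emit:
send_rows:
  increments:
    - {"tx": 0,"ty": 0,"tz": 0.015,"wx": 0,"wy": 0,"wz": 0}
    - {"tx": 0,"ty": 0,"tz": 0.015,"wx": 0,"wy": 0,"wz": 0}
    - {"tx": 0,"ty": 0,"tz": 0.01,"wx": 0,"wy": 0,"wz": 0}
    - {"tx": 0,"ty": 0,"tz": 0,"wx": 0,"wy": 0,"wz": 0}
    - {"tx": 0,"ty": 0,"tz": 0,"wx": 0,"wy": 0,"wz": 0}
    - {"tx": 0,"ty": 0,"tz": 0,"wx": 0,"wy": 0,"wz": 0}
    - {"tx": 0,"ty": 0,"tz": 0,"wx": 0,"wy": 0,"wz": 0}

```text
time: 27.57
ee_pos: [0.4692, -0.1514, 0.2638]
tool_rot: [0.001, 0.668, 0.744, 0.0]
wrist_force: [0.2, 0.3, -1.4]
grip_width: 0.527
```

```bash
python3 plan.py .468 -.1508 .2038 6.3
python3 - <<'E'
from meas import *
from bench import read_camera
for n in ("side",):
    c=read_camera(n); np.savez(n+"12.npz",**c); x0,y0,x1,y1=(310,60,430,190)
    cv2.imwrite(f"pics/{n}12.png",cv2.resize(c["image"][y0:y1,x0:x1,::-1],None,fx=4.5,fy=4.5,interpolation=cv2.INTER_CUBIC))
E
```

```text
t 27.5667 pos [ 0.4692 -0.1514  0.2638] a0 6.22 F [ 0.2  0.3 -1.4] grip 0.527
tx 0.0008 ty -0.0011 tz 0.0600  len 0.060 wz -0.08
```

View pics/side12.png

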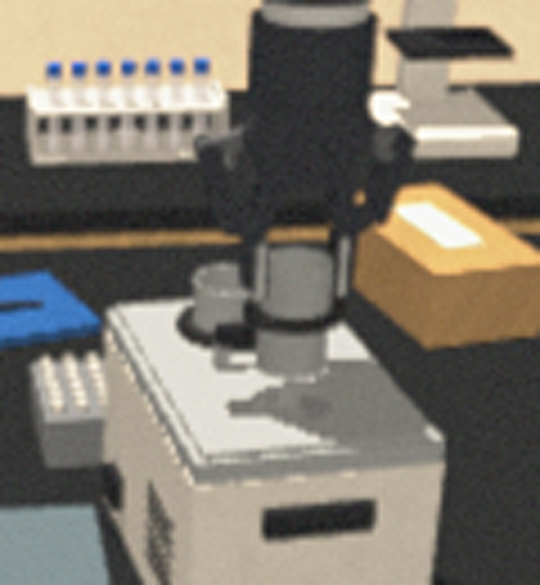

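Emit:
send_rows:
  increments:
    - {"tx": 0.0007,"ty": -0.001,"tz": 0.006,"wx": 0,"wy": 0,"wz": 0}
    - {"tx": 0,"ty": 0,"tz": 0.008,"wx": 0,"wy": 0,"wz": 0}
    - {"tx": 0,"ty": 0,"tz": 0.006,"wx": 0,"wy": 0,"wz": 0}
    - {"tx": 0,"ty": 0,"tz": 0.004,"wx": 0,"wy": 0,"wz": 0}
    - {"tx": 0,"ty": 0,"tz": 0.004,"wx": 0,"wy": 0,"wz": 0}
    - {"tx": 0,"ty": 0,"tz": 0.004,"wx": 0,"wy": 0,"wz": 0}
    - {"tx": 0,"ty": 0,"tz": 0,"wx": 0,"wy": 0,"wz": 0}

```text
time: 28.2
ee_pos: [0.4672, -0.1503, 0.2304]
tool_rot: [-0.001, 0.668, 0.744, -0.0]
wrist_force: [0.3, 0.2, -1.0]
grip_width: 0.527
```

Emit:
send_rows:
  increments:
    - {"tx": 0,"ty": 0,"tz": 0.004,"wx": 0,"wy": 0,"wz": 0}
    - {"tx": 0,"ty": 0,"tz": 0.004,"wx": 0,"wy": 0,"wz": 0}
    - {"tx": 0,"ty": 0,"tz": 0,"wx": 0,"wy": 0,"wz": 0}
    - {"tx": 0,"ty": 0,"tz": 0,"wx": 0,"wy": 0,"wz": 0}

```text
time: 28.53
ee_pos: [0.4674, -0.1504, 0.2231]
tool_rot: [-0.0, 0.668, 0.744, -0.0]
wrist_force: [-0.4, 0.5, -0.8]
grip_width: 0.527
```

In the hole without contact; go on down.

Emit:
send_rows:
  increments:
    - {"tx": 0,"ty": 0,"tz": 0.006,"wx": 0,"wy": 0,"wz": 0}
    - {"tx": 0,"ty": 0,"tz": 0.005,"wx": 0,"wy": 0,"wz": 0}
    - {"tx": 0,"ty": 0,"tz": 0.003,"wx": 0,"wy": 0,"wz": 0}
    - {"tx": 0,"ty": 0,"tz": 0.002,"wx": 0,"wy": 0,"wz": 0}
    - {"tx": 0,"ty": 0,"tz": 0,"wx": 0,"wy": 0,"wz": 0}
    - {"tx": 0,"ty": 0,"tz": 0,"wx": 0,"wy": 0,"wz": 0}
    - {"tx": 0,"ty": 0,"tz": 0,"wx": 0,"wy": 0,"wz": 0}

```text
time: 29.12
ee_pos: [0.4676, -0.1505, 0.2074]
tool_rot: [0.0, 0.668, 0.745, 0.0]
wrist_force: [-0.3, -0.2, -1.1]
grip_width: 0.526
```

Emit:
send_rows:
  increments:
    - {"tx": 0,"ty": 0,"tz": 0.0015,"wx": 0,"wy": 0,"wz": 0}
    - {"tx": 0,"ty": 0,"tz": 0.001,"wx": 0,"wy": 0,"wz": 0}
    - {"tx": 0,"ty": 0,"tz": 0,"wx": 0,"wy": 0,"wz": 0}
    - {"tx": 0,"ty": 0,"tz": 0,"wx": 0,"wy": 0,"wz": 0}

```text
time: 29.45
ee_pos: [0.4675, -0.1505, 0.2047]
tool_rot: [-0.0, 0.668, 0.744, 0.0]
wrist_force: [0.5, 0.2, -1.0]
grip_width: 0.526
```

Emit:
send_rows:
  increments:
    - {"tx": 0,"ty": 0,"tz": 0.001,"wx": 0,"wy": 0,"wz": 0}
    - {"tx": 0,"ty": 0,"tz": 0,"wx": 0,"wy": 0,"wz": 0}
    - {"tx": 0,"ty": 0,"tz": 0,"wx": 0,"wy": 0,"wz": 0}

```text
time: 29.7
ee_pos: [0.4675, -0.1505, 0.2038]
tool_rot: [0.0, 0.668, 0.744, 0.0]
wrist_force: [0.3, -0.0, -1.1]
grip_width: 0.526
```

Emit:
send_rows:
  increments:
    - {"tx": 0,"ty": 0,"tz": 0,"wx": 0,"wy": 0,"wz": 0}
    - {"tx": 0,"ty": 0,"tz": 0,"wx": 0,"wy": 0,"wz": 0}
    - {"tx": 0,"ty": 0,"tz": 0,"wx": 0,"wy": 0,"wz": 0}
    - {"tx": 0,"ty": 0,"tz": 0,"wx": 0,"wy": 0,"wz": 0}
    - {"tx": 0,"ty": 0,"tz": 0,"wx": 0,"wy": 0,"wz": 0}
    - {"tx": 0,"ty": 0,"tz": 0,"wx": 0,"wy": 0,"wz": 0}
    - {"tx": 0,"ty": 0,"tz": 0,"wx": 0,"wy": 0,"wz": 0}
  grip: -1

```text
time: 30.28
ee_pos: [0.4675, -0.1505, 0.2038]
tool_rot: [-0.0, 0.668, 0.744, 0.0]
wrist_force: [0.2, 0.2, 0.1]
grip_width: 0.998
```

Emit:
send_rows:
  increments:
    - {"tx": 0,"ty": 0,"tz": -0.005,"wx": 0,"wy": 0,"wz": 0}
    - {"tx": 0,"ty": 0,"tz": -0.01,"wx": 0,"wy": 0,"wz": 0}
    - {"tx": 0,"ty": 0,"tz": -0.02,"wx": 0,"wy": 0,"wz": 0}
    - {"tx": 0,"ty": 0,"tz": -0.03,"wx": 0,"wy": 0,"wz": 0}
    - {"tx": 0,"ty": 0,"tz": -0.015,"wx": 0,"wy": 0,"wz": 0}
    - {"tx": 0,"ty": 0,"tz": 0,"wx": 0,"wy": 0,"wz": 0}
    - {"tx": 0,"ty": 0,"tz": 0,"wx": 0,"wy": 0,"wz": 0}

```text
time: 30.87
ee_pos: [0.4677, -0.1506, 0.2846]
tool_rot: [0.001, 0.668, 0.744, 0.0]
wrist_force: [0.6, -0.2, 0.0]
grip_width: 0.996
```

```bash
python3 plan.py .656 -.092 .15 6.3
```

```text
t 30.8667 pos [ 0.4677 -0.1506  0.2846] a0 6.23 F [ 0.6 -0.2  0. ] grip 0.996
tx 0.0378 ty 0.1935 tz 0.1346  len 0.239 wz -0.07
```

Emit:
send_rows:
  increments:
    - {"tx": 0.0035,"ty": 0.018,"tz": 0,"wx": 0,"wy": 0,"wz": 0}
    - {"tx": 0.007,"ty": 0.036,"tz": 0,"wx": 0,"wy": 0,"wz": 0}
    - {"tx": 0.007,"ty": 0.036,"tz": 0,"wx": 0,"wy": 0,"wz": 0}
    - {"tx": 0.007,"ty": 0.036,"tz": 0,"wx": 0,"wy": 0,"wz": 0}
    - {"tx": 0.006,"ty": 0.032,"tz": 0.015,"wx": 0,"wy": 0,"wz": 0}
    - {"tx": 0.004,"ty": 0.02,"tz": 0.03,"wx": 0,"wy": 0,"wz": 0}
    - {"tx": 0.0028,"ty": 0.0148,"tz": 0.035,"wx": 0,"wy": 0,"wz": 0}
    - {"tx": 0,"ty": 0,"tz": 0.035,"wx": 0,"wy": 0,"wz": 0}
    - {"tx": 0,"ty": 0,"tz": 0.03,"wx": 0,"wy": 0,"wz": 0}
    - {"tx": 0,"ty": 0,"tz": 0.02,"wx": 0,"wy": 0,"wz": 0}

```text
time: 31.7
ee_pos: [0.6527, -0.0915, 0.1129]
tool_rot: [-0.004, 0.667, 0.745, -0.002]
wrist_force: [0.3, -0.3, -0.5]
grip_width: 1.0
```

Emit:
send_rows:
  increments:
    - {"tx": 0,"ty": 0,"tz": 0,"wx": 0,"wy": 0,"wz": 0}
    - {"tx": 0,"ty": 0,"tz": 0,"wx": 0,"wy": 0,"wz": 0}
    - {"tx": 0,"ty": 0,"tz": 0,"wx": 0,"wy": 0,"wz": 0}
    - {"tx": 0,"ty": 0,"tz": 0,"wx": 0,"wy": 0,"wz": 0}

```text
time: 32.03
ee_pos: [0.6561, -0.0928, 0.1208]
tool_rot: [0.002, 0.668, 0.744, 0.001]
wrist_force: [0.3, 0.1, -0.1]
grip_width: 1.001
```

```bash
python3 plan.py .6555 -.0927 .038 6.3;python3 - <<'E'
from meas import *
from bench import read_camera
for n in ("side","top"):
    c=read_camera(n); np.savez(n+"13.npz",**c); x0,y0,x1,y1=(260,110,400,250) if n=="side" else (320,170,500,330)
    cv2.imwrite(f"pics/{n}13.png",cv2.resize(c["image"][y0:y1,x0:x1,::-1],None,fx=3.7,fy=3.7,interpolation=cv2.INTER_CUBIC))
E
```

```text
t 32.0333 pos [ 0.6561 -0.0928  0.1208] a0 6.22 F [ 0.3  0.1 -0.1] grip 1.001
tx 0.0002 ty -0.0006 tz 0.0828  len 0.083 wz -0.08
```

View pics/side13.png

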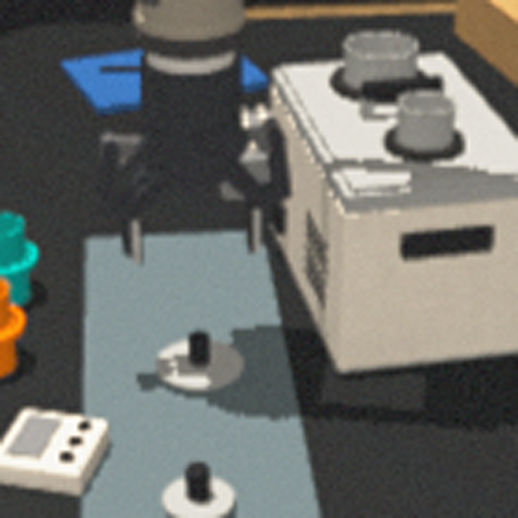

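View pics/top13.png

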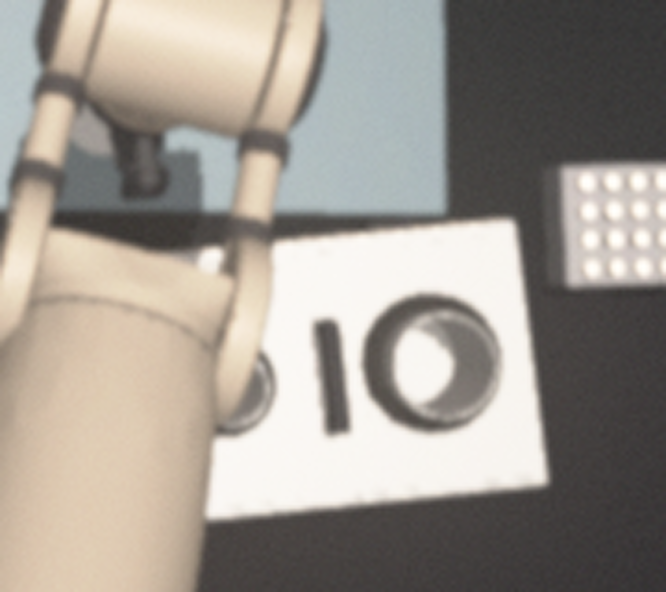

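Emit:
send_rows:
  increments:
    - {"tx": 0.0002,"ty": -0.0006,"tz": 0.015,"wx": 0,"wy": 0,"wz": 0}
    - {"tx": 0,"ty": 0,"tz": 0.02,"wx": 0,"wy": 0,"wz": 0}
    - {"tx": 0,"ty": 0,"tz": 0.02,"wx": 0,"wy": 0,"wz": 0}
    - {"tx": 0,"ty": 0,"tz": 0.013,"wx": 0,"wy": 0,"wz": 0}
    - {"tx": 0,"ty": 0,"tz": 0.007,"wx": 0,"wy": 0,"wz": 0}
    - {"tx": 0,"ty": 0,"tz": 0.004,"wx": 0,"wy": 0,"wz": 0}
    - {"tx": 0,"ty": 0,"tz": 0,"wx": 0,"wy": 0,"wz": 0}
    - {"tx": 0,"ty": 0,"tz": 0,"wx": 0,"wy": 0,"wz": 0}
    - {"tx": 0,"ty": 0,"tz": 0,"wx": 0,"wy": 0,"wz": 0}
    - {"tx": 0,"ty": 0,"tz": 0,"wx": 0,"wy": 0,"wz": 0}

```text
time: 32.97
ee_pos: [0.6551, -0.0925, 0.0409]
tool_rot: [0.001, 0.668, 0.744, 0.0]
wrist_force: [-0.0, 0.4, -0.6]
grip_width: 1.0
```

```bash
python3 plan.py .6555 -.0927 .038 6.3;python3 - <<'E'
from meas import *
from bench import read_camera
for n in ("side",):
    c=read_camera(n); np.savez(n+"14.npz",**c); x0,y0,x1,y1=(270,150,370,250)
    cv2.imwrite(f"pics/{n}14.png",cv2.resize(c["image"][y0:y1,x0:x1,::-1],None,fx=5,fy=5,interpolation=cv2.INTER_CUBIC))
# wide beaker rim / collar circle from top13 & side13
from scipy.optimize import least_squares
for n in ("top13","side13"):
    Y=cloud(np.load(n+".npz"))
    for nm,x,y,z,r in (("bw",.482,-.282,.207,.0315),("bn",.468,-.1505,.207,.0225)):
        q=(np.hypot(Y[...,0]-x,Y[...,1]-y)<.05)&(Y[...,2]>z-.012)&(Y[...,2]<z+.012); Q=Y[q]
        if len(Q)>20:
            s=least_squares(lambda k:np.hypot(Q[:,0]-k[0],Q[:,1]-k[1])-r,[x,y],loss="soft_l1",f_scale=.002); print(n,nm,s.x.round(4),len(Q),np.median(np.abs(s.fun)).round(4),Q[:,2].max().round(3))
E
```

```text
t 32.9667 pos [ 0.6551 -0.0925  0.0409] a0 6.23 F [-0.   0.4 -0.6] grip 1.0
tx -0.0003 ty 0.0004 tz 0.0029  len 0.003 wz -0.07
top13 bw [ 0.4811 -0.2814] 157 0.0007 0.212
top13 bn [ 0.4666 -0.1507] 44 0.0006 0.211
side13 bw [ 0.4844 -0.2808] 138 0.0014 0.207
side13 bn [ 0.47   -0.1506] 113 0.001 0.208
```

View pics/side14.png

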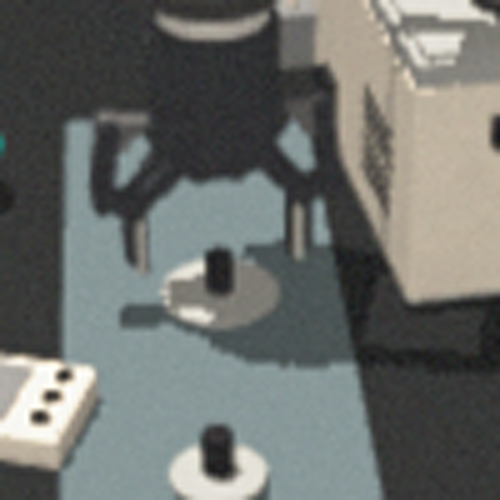

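Emit:
send_rows:
  increments:
    - {"tx": 0,"ty": 0,"tz": 0.0015,"wx": 0,"wy": 0,"wz": 0}
    - {"tx": 0,"ty": 0,"tz": 0,"wx": 0,"wy": 0,"wz": 0}
    - {"tx": 0,"ty": 0,"tz": 0,"wx": 0,"wy": 0,"wz": 0}
    - {"tx": 0,"ty": 0,"tz": 0.0,"wx": 0,"wy": 0,"wz": 0}
    - {"tx": 0,"ty": 0,"tz": 0.0,"wx": 0,"wy": 0,"wz": 0}
    - {"tx": 0,"ty": 0,"tz": 0.0,"wx": 0,"wy": 0,"wz": 0}
    - {"tx": 0,"ty": 0,"tz": 0.0,"wx": 0,"wy": 0,"wz": 0}
    - {"tx": 0,"ty": 0,"tz": 0.0,"wx": 0,"wy": 0,"wz": 0}
    - {"tx": 0,"ty": 0,"tz": 0.0,"wx": 0,"wy": 0,"wz": 0}
    - {"tx": 0,"ty": 0,"tz": 0.0,"wx": 0,"wy": 0,"wz": 0}
  grip: 1
  grip_force: 40

```text
time: 33.85
ee_pos: [0.6546, -0.0924, 0.0384]
tool_rot: [0.0, 0.668, 0.744, 0.0]
wrist_force: [-0.3, -0.2, 1.2]
grip_width: 0.192
```

Emit:
send_rows:
  increments:
    - {"tx": 0,"ty": 0,"tz": -0.005,"wx": 0,"wy": 0,"wz": 0}
    - {"tx": 0,"ty": 0,"tz": -0.01,"wx": 0,"wy": 0,"wz": 0}
    - {"tx": 0,"ty": 0,"tz": -0.02,"wx": 0,"wy": 0,"wz": 0}
    - {"tx": 0,"ty": 0,"tz": -0.03,"wx": 0,"wy": 0,"wz": 0}
    - {"tx": 0,"ty": 0,"tz": -0.035,"wx": 0,"wy": 0,"wz": 0}
    - {"tx": 0,"ty": 0,"tz": -0.035,"wx": 0,"wy": 0,"wz": 0}
    - {"tx": 0,"ty": 0,"tz": -0.035,"wx": 0,"wy": 0,"wz": 0}
    - {"tx": 0,"ty": 0,"tz": -0.035,"wx": 0,"wy": 0,"wz": 0}
    - {"tx": 0,"ty": 0,"tz": -0.035,"wx": 0,"wy": 0,"wz": 0}
    - {"tx": 0,"ty": 0,"tz": -0.02,"wx": 0,"wy": 0,"wz": 0}

```text
time: 34.68
ee_pos: [0.6549, -0.0924, 0.3042]
tool_rot: [0.003, 0.668, 0.745, 0.002]
wrist_force: [0.4, -1.1, -0.1]
grip_width: 0.193
```

Emit:
send_rows:
  increments:
    - {"tx": 0,"ty": 0,"tz": 0,"wx": 0,"wy": 0,"wz": 0}
    - {"tx": 0,"ty": 0,"tz": 0,"wx": 0,"wy": 0,"wz": 0}
    - {"tx": 0,"ty": 0,"tz": 0,"wx": 0,"wy": 0,"wz": 0}

```text
time: 34.93
ee_pos: [0.6539, -0.0922, 0.2972]
tool_rot: [-0.001, 0.668, 0.744, -0.0]
wrist_force: [0.1, 0.6, -1.4]
grip_width: 0.192
```

```bash
python3 plan.py .4824 -.2815 .30 6.3;python3 - <<'E'
from meas import *
from bench import read_camera
for n in ("side","top"):
    c=read_camera(n); np.savez(n+"15.npz",**c); x0,y0,x1,y1=(260,60,400,200) if n=="side" else (320,130,480,330)
    cv2.imwrite(f"pics/{n}15.png",cv2.resize(c["image"][y0:y1,x0:x1,::-1],None,fx=3,fy=3,interpolation=cv2.INTER_CUBIC))
E
```

```text
t 34.9333 pos [ 0.6539 -0.0922  0.2972] a0 6.23 F [ 0.1  0.6 -1.4] grip 0.192
tx -0.1696 ty -0.1910 tz -0.0028  len 0.255 wz -0.07
```

View pics/side15.png

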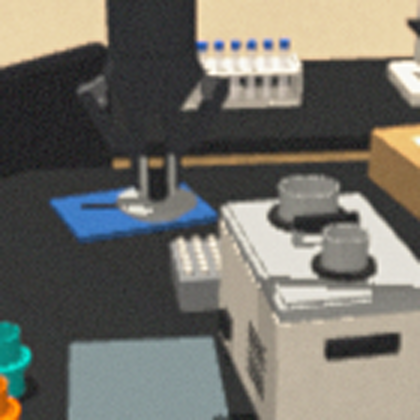

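View pics/top15.png

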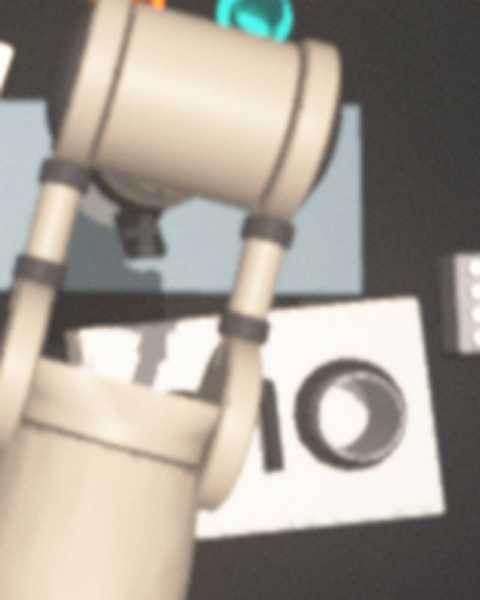

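Emit:
send_rows:
  increments:
    - {"tx": -0.0113,"ty": -0.0127,"tz": 0,"wx": 0,"wy": 0,"wz": 0}
    - {"tx": -0.0226,"ty": -0.0255,"tz": 0,"wx": 0,"wy": 0,"wz": 0}
    - {"tx": -0.0226,"ty": -0.0255,"tz": 0,"wx": 0,"wy": 0,"wz": 0}
    - {"tx": -0.0226,"ty": -0.0255,"tz": 0,"wx": 0,"wy": 0,"wz": 0}
    - {"tx": -0.0226,"ty": -0.0255,"tz": 0,"wx": 0,"wy": 0,"wz": 0}
    - {"tx": -0.0226,"ty": -0.0255,"tz": 0,"wx": 0,"wy": 0,"wz": 0}
    - {"tx": -0.0226,"ty": -0.0255,"tz": 0,"wx": 0,"wy": 0,"wz": 0}
    - {"tx": -0.0137,"ty": -0.0153,"tz": 0,"wx": 0,"wy": 0,"wz": 0}
    - {"tx": -0.009,"ty": -0.01,"tz": 0,"wx": 0,"wy": 0,"wz": 0}
    - {"tx": 0,"ty": 0,"tz": 0,"wx": 0,"wy": 0,"wz": 0}

```text
time: 35.87
ee_pos: [0.4813, -0.2833, 0.2974]
tool_rot: [-0.001, 0.669, 0.743, -0.0]
wrist_force: [0.5, -1.1, -0.7]
grip_width: 0.192
```

Emit:
send_rows:
  increments:
    - {"tx": 0,"ty": 0,"tz": 0.01,"wx": 0,"wy": 0,"wz": 0}
    - {"tx": 0,"ty": 0,"tz": 0.01,"wx": 0,"wy": 0,"wz": 0}
    - {"tx": 0,"ty": 0,"tz": 0.01,"wx": 0,"wy": 0,"wz": 0}
    - {"tx": 0,"ty": 0,"tz": 0,"wx": 0,"wy": 0,"wz": 0}
    - {"tx": 0,"ty": 0,"tz": 0,"wx": 0,"wy": 0,"wz": 0}
    - {"tx": 0,"ty": 0,"tz": 0,"wx": 0,"wy": 0,"wz": 0}
    - {"tx": 0,"ty": 0,"tz": 0,"wx": 0,"wy": 0,"wz": 0}

```text
time: 36.45
ee_pos: [0.4835, -0.2815, 0.2687]
tool_rot: [0.0, 0.667, 0.745, 0.0]
wrist_force: [0.4, 0.2, -0.6]
grip_width: 0.188
```

```bash
python3 plan.py .4824 -.2815 .2374 6.3;python3 - <<'E'
from meas import *
from bench import read_camera
from scipy.optimize import least_squares
for n in ("side","top"):
    c=read_camera(n); np.savez(n+"16.npz",**c); x0,y0,x1,y1=(310,50,430,170) if n=="side" else (360,190,500,330)
    cv2.imwrite(f"pics/{n}16.png",cv2.resize(c["image"][y0:y1,x0:x1,::-1],None,fx=4,fy=4,interpolation=cv2.INTER_CUBIC))
E
```

```text
t 36.45 pos [ 0.4835 -0.2815  0.2687] a0 6.26 F [ 0.4  0.2 -0.6] grip 0.188
tx 0.0001 ty -0.0011 tz 0.0313  len 0.031 wz -0.04
```

View pics/side16.png

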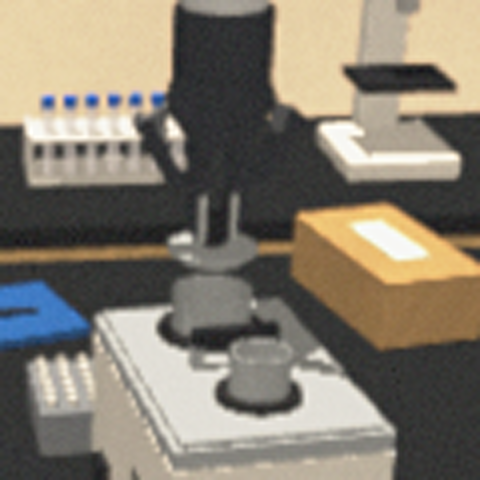

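View pics/top16.png

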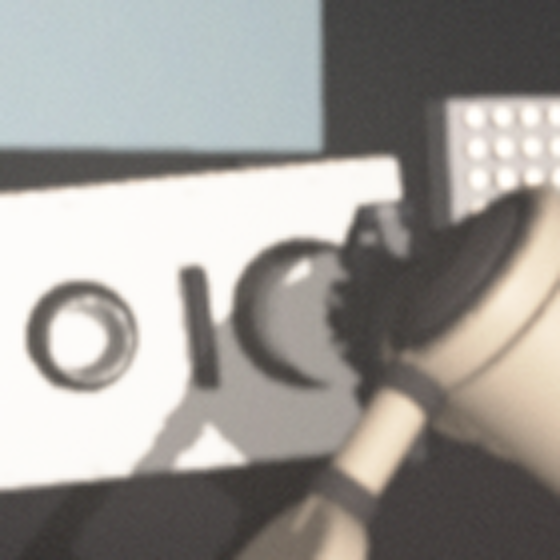

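Emit:
send_rows:
  increments:
    - {"tx": 0,"ty": -0.001,"tz": 0.005,"wx": 0,"wy": 0,"wz": 0}
    - {"tx": 0,"ty": 0,"tz": 0.005,"wx": 0,"wy": 0,"wz": 0}
    - {"tx": 0,"ty": 0,"tz": 0.004,"wx": 0,"wy": 0,"wz": 0}
    - {"tx": 0,"ty": 0,"tz": 0.003,"wx": 0,"wy": 0,"wz": 0}
    - {"tx": 0,"ty": 0,"tz": 0,"wx": 0,"wy": 0,"wz": 0}
    - {"tx": 0,"ty": 0,"tz": 0,"wx": 0,"wy": 0,"wz": 0}
    - {"tx": 0,"ty": 0,"tz": 0,"wx": 0,"wy": 0,"wz": 0}

```text
time: 37.13
ee_pos: [0.4821, -0.2819, 0.2514]
tool_rot: [0.0, 0.668, 0.744, 0.0]
wrist_force: [-0.5, -0.9, -0.4]
grip_width: 0.195
```

```bash
python3 plan.py .4824 -.2815 .2374 6.3;python3 - <<'E'
from meas import *
from bench import read_camera
for n in ("side",):
    c=read_camera(n); np.savez(n+"17.npz",**c); x0,y0,x1,y1=(330,70,410,150)
    cv2.imwrite(f"pics/{n}17.png",cv2.resize(c["image"][y0:y1,x0:x1,::-1],None,fx=7,fy=7,interpolation=cv2.INTER_CUBIC))
    # lid disc top mid and rim in this view, predicted px
    print(proj(c,[[.4824+d,-.2815,z] for d,z in ((-.036,.234),(.036,.234),(-.032,.207),(.032,.207))]).round(1))
E
```

```text
t 37.1333 pos [ 0.4821 -0.2819  0.2514] a0 6.22 F [-0.5 -0.9 -0.4] grip 0.195
tx 0.0004 ty 0.0003 tz 0.0140  len 0.014 wz -0.08
[[375.1 113.1]
 [352.6 113.9]
 [373.4 121.4]
 [353.5 122. ]]
```

View pics/side17.png

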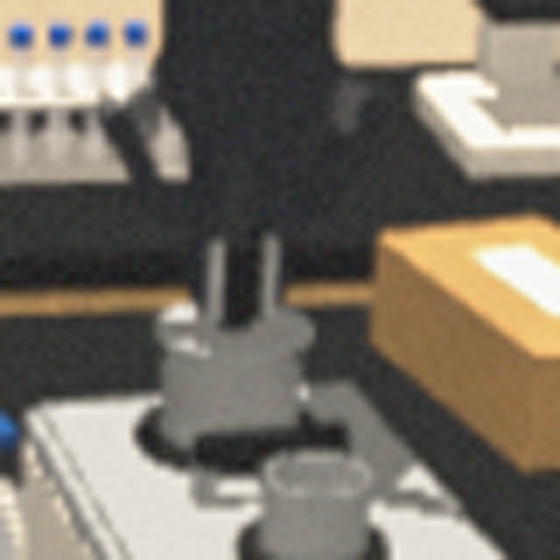

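Emit:
send_rows:
  increments:
    - {"tx": 0.0003,"ty": 0.0002,"tz": 0.002,"wx": 0,"wy": 0,"wz": 0}
    - {"tx": 0,"ty": 0,"tz": 0.002,"wx": 0,"wy": 0,"wz": 0}
    - {"tx": 0,"ty": 0,"tz": 0.002,"wx": 0,"wy": 0,"wz": 0}
    - {"tx": 0,"ty": 0,"tz": 0.002,"wx": 0,"wy": 0,"wz": 0}
    - {"tx": 0,"ty": 0,"tz": 0,"wx": 0,"wy": 0,"wz": 0}
    - {"tx": 0,"ty": 0,"tz": 0,"wx": 0,"wy": 0,"wz": 0}

```text
time: 37.68
ee_pos: [0.4821, -0.2814, 0.2431]
tool_rot: [-0.0, 0.668, 0.744, 0.0]
wrist_force: [-0.2, -0.2, 0.3]
grip_width: 0.194
```

Emit:
send_rows:
  increments:
    - {"tx": 0,"ty": 0,"tz": 0.0015,"wx": 0,"wy": 0,"wz": 0}
    - {"tx": 0,"ty": 0,"tz": 0.0015,"wx": 0,"wy": 0,"wz": 0}
    - {"tx": 0,"ty": 0,"tz": 0.001,"wx": 0,"wy": 0,"wz": 0}
    - {"tx": 0,"ty": 0,"tz": 0,"wx": 0,"wy": 0,"wz": 0}
    - {"tx": 0,"ty": 0,"tz": 0,"wx": 0,"wy": 0,"wz": 0}

```text
time: 38.1
ee_pos: [0.4822, -0.2814, 0.2392]
tool_rot: [-0.0, 0.668, 0.744, 0.0]
wrist_force: [-0.0, 0.3, -1.4]
grip_width: 0.192
```

Emit:
send_rows:
  increments:
    - {"tx": 0,"ty": 0,"tz": 0.001,"wx": 0,"wy": 0,"wz": 0}
    - {"tx": 0,"ty": 0,"tz": 0.0007,"wx": 0,"wy": 0,"wz": 0}
    - {"tx": 0,"ty": 0,"tz": 0,"wx": 0,"wy": 0,"wz": 0}
    - {"tx": 0,"ty": 0,"tz": 0,"wx": 0,"wy": 0,"wz": 0}

```text
time: 38.43
ee_pos: [0.4822, -0.2815, 0.2375]
tool_rot: [-0.0, 0.668, 0.744, 0.0]
wrist_force: [0.5, -0.3, -0.4]
grip_width: 0.195
```

Emit:
send_rows:
  increments:
    - {"tx": 0,"ty": 0,"tz": 0,"wx": 0,"wy": 0,"wz": 0}
    - {"tx": 0,"ty": 0,"tz": 0,"wx": 0,"wy": 0,"wz": 0}
    - {"tx": 0,"ty": 0,"tz": 0,"wx": 0,"wy": 0,"wz": 0}
    - {"tx": 0,"ty": 0,"tz": 0,"wx": 0,"wy": 0,"wz": 0}
    - {"tx": 0,"ty": 0,"tz": 0,"wx": 0,"wy": 0,"wz": 0}
    - {"tx": 0,"ty": 0,"tz": 0,"wx": 0,"wy": 0,"wz": 0}
  grip: -1

```text
time: 38.93
ee_pos: [0.4822, -0.2815, 0.2376]
tool_rot: [0.0, 0.668, 0.744, 0.0]
wrist_force: [-0.3, 0.5, 0.1]
grip_width: 0.999
```

Emit:
send_rows:
  increments:
    - {"tx": 0,"ty": 0,"tz": -0.005,"wx": 0,"wy": 0,"wz": 0}
    - {"tx": 0,"ty": 0,"tz": -0.01,"wx": 0,"wy": 0,"wz": 0}
    - {"tx": 0,"ty": 0,"tz": -0.02,"wx": 0,"wy": 0,"wz": 0}
    - {"tx": 0,"ty": 0,"tz": -0.02,"wx": 0,"wy": 0,"wz": 0}
    - {"tx": 0,"ty": 0,"tz": -0.015,"wx": 0,"wy": 0,"wz": 0}
    - {"tx": 0,"ty": 0,"tz": 0,"wx": 0,"wy": 0,"wz": 0}
    - {"tx": 0,"ty": 0,"tz": 0,"wx": 0,"wy": 0,"wz": 0}

```text
time: 39.52
ee_pos: [0.4825, -0.2817, 0.3088]
tool_rot: [0.001, 0.668, 0.744, 0.0]
wrist_force: [0.1, 0.4, -0.4]
grip_width: 1.002
```

```bash
python3 plan.py .667 .0857 .15 6.3;python3 - <<'E'
from meas import *
from bench import read_camera
for n in ("side",):
    c=read_camera(n); np.savez(n+"18.npz",**c); x0,y0,x1,y1=(310,60,420,170)
    cv2.imwrite(f"pics/{n}18.png",cv2.resize(c["image"][y0:y1,x0:x1,::-1],None,fx=5,fy=5,interpolation=cv2.INTER_CUBIC))
E
```

```text
t 39.5167 pos [ 0.4825 -0.2817  0.3088] a0 6.23 F [ 0.1  0.4 -0.4] grip 1.002
tx 0.3452 ty 0.2233 tz 0.1588  len 0.441 wz -0.07
```

View pics/side18.png

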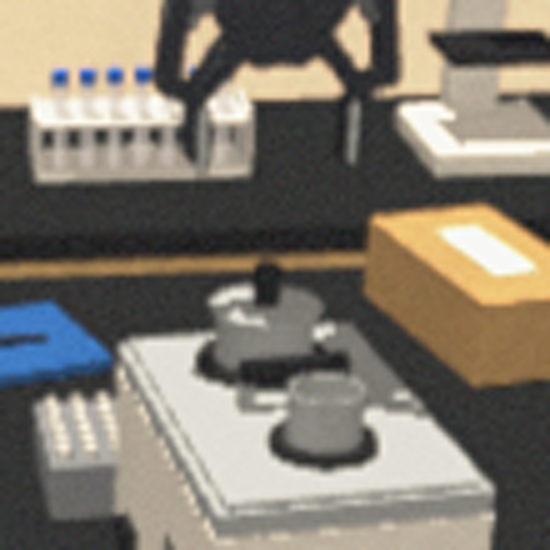

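Emit:
send_rows:
  increments:
    - {"tx": 0.015,"ty": 0.0097,"tz": 0,"wx": 0,"wy": 0,"wz": 0}
    - {"tx": 0.03,"ty": 0.0194,"tz": 0,"wx": 0,"wy": 0,"wz": 0}
    - {"tx": 0.03,"ty": 0.0194,"tz": 0,"wx": 0,"wy": 0,"wz": 0}
    - {"tx": 0.03,"ty": 0.0194,"tz": 0,"wx": 0,"wy": 0,"wz": 0}
    - {"tx": 0.03,"ty": 0.0194,"tz": 0,"wx": 0,"wy": 0,"wz": 0}
    - {"tx": 0.03,"ty": 0.0194,"tz": 0,"wx": 0,"wy": 0,"wz": 0}
    - {"tx": 0.03,"ty": 0.0194,"tz": 0.01,"wx": 0,"wy": 0,"wz": 0}
    - {"tx": 0.03,"ty": 0.0194,"tz": 0.02,"wx": 0,"wy": 0,"wz": 0}
    - {"tx": 0.03,"ty": 0.0194,"tz": 0.02,"wx": 0,"wy": 0,"wz": 0}
    - {"tx": 0.03,"ty": 0.0194,"tz": 0.025,"wx": 0,"wy": 0,"wz": 0}

```text
time: 40.4
ee_pos: [0.6341, 0.0224, 0.2324]
tool_rot: [-0.0, 0.668, 0.745, -0.0]
wrist_force: [1.0, -0.9, 0.7]
grip_width: 0.999
```

Emit:
send_rows:
  increments:
    - {"tx": 0.03,"ty": 0.0194,"tz": 0.025,"wx": 0,"wy": 0,"wz": 0}
    - {"tx": 0.02,"ty": 0.0129,"tz": 0.025,"wx": 0,"wy": 0,"wz": 0}
    - {"tx": 0.0102,"ty": 0.0067,"tz": 0.025,"wx": 0,"wy": 0,"wz": 0}
    - {"tx": 0,"ty": 0,"tz": 0.02,"wx": 0,"wy": 0,"wz": 0}
    - {"tx": 0,"ty": 0,"tz": 0.015,"wx": 0,"wy": 0,"wz": 0}
    - {"tx": 0,"ty": 0,"tz": 0,"wx": 0,"wy": 0,"wz": 0}
    - {"tx": 0,"ty": 0,"tz": 0,"wx": 0,"wy": 0,"wz": 0}
    - {"tx": 0,"ty": 0,"tz": 0,"wx": 0,"wy": 0,"wz": 0}
    - {"tx": 0,"ty": 0,"tz": 0,"wx": 0,"wy": 0,"wz": 0}

```text
time: 41.15
ee_pos: [0.666, 0.0828, 0.1263]
tool_rot: [0.001, 0.668, 0.744, 0.001]
wrist_force: [0.5, 1.0, 0.9]
grip_width: 1.005
```

```bash
python3 plan.py .667 .0857 .0385 6.3
```

```text
t 41.15 pos [0.666  0.0828 0.1263] a0 6.2 F [0.5 1.  0.9] grip 1.005
tx 0.0028 ty 0.0013 tz 0.0878  len 0.088 wz -0.10
```

Emit:
send_rows:
  increments:
    - {"tx": 0.0028,"ty": 0.0013,"tz": 0.015,"wx": 0,"wy": 0,"wz": 0}
    - {"tx": 0,"ty": 0,"tz": 0.02,"wx": 0,"wy": 0,"wz": 0}
    - {"tx": 0,"ty": 0,"tz": 0.02,"wx": 0,"wy": 0,"wz": 0}
    - {"tx": 0,"ty": 0,"tz": 0.013,"wx": 0,"wy": 0,"wz": 0}
    - {"tx": 0,"ty": 0,"tz": 0.008,"wx": 0,"wy": 0,"wz": 0}
    - {"tx": 0,"ty": 0,"tz": 0.005,"wx": 0,"wy": 0,"wz": 0}
    - {"tx": 0,"ty": 0,"tz": 0,"wx": 0,"wy": 0,"wz": 0}
    - {"tx": 0,"ty": 0,"tz": 0,"wx": 0,"wy": 0,"wz": 0}
    - {"tx": 0,"ty": 0,"tz": 0,"wx": 0,"wy": 0,"wz": 0}
    - {"tx": 0,"ty": 0,"tz": 0,"wx": 0,"wy": 0,"wz": 0}

```text
time: 41.98
ee_pos: [0.6669, 0.0861, 0.0449]
tool_rot: [0.001, 0.668, 0.744, 0.001]
wrist_force: [0.2, 0.2, 0.1]
grip_width: 1.002
```

```bash
python3 plan.py .667 .0857 .0385 6.3
python3 - <<'E'
from meas import *
from bench import read_camera
for n in ("side",):
    c=read_camera(n); np.savez(n+"19.npz",**c); x0,y0,x1,y1=(250,180,370,280)
    cv2.imwrite(f"pics/{n}19.png",cv2.resize(c["image"][y0:y1,x0:x1,::-1],None,fx=5,fy=5,interpolation=cv2.INTER_CUBIC))
E
```

```text
t 41.9833 pos [0.6669 0.0861 0.0449] a0 6.23 F [0.2 0.2 0.1] grip 1.002
tx -0.0004 ty 0.0000 tz 0.0064  len 0.006 wz -0.07
```

View pics/side19.png

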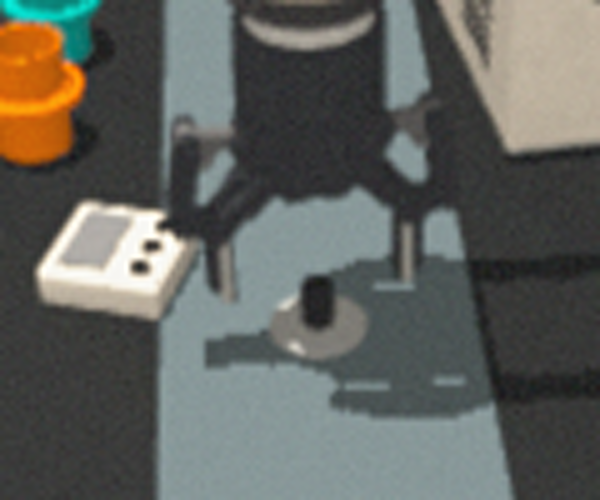

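Emit:
send_rows:
  increments:
    - {"tx": -0.0003,"ty": 0,"tz": 0.003,"wx": 0,"wy": 0,"wz": 0}
    - {"tx": 0,"ty": 0,"tz": 0.002,"wx": 0,"wy": 0,"wz": 0}
    - {"tx": 0,"ty": 0,"tz": 0.0,"wx": 0,"wy": 0,"wz": 0}
    - {"tx": 0,"ty": 0,"tz": 0.0,"wx": 0,"wy": 0,"wz": 0}
    - {"tx": 0,"ty": 0,"tz": 0.0,"wx": 0,"wy": 0,"wz": 0}

```text
time: 42.45
ee_pos: [0.6663, 0.0857, 0.0387]
tool_rot: [-0.0, 0.668, 0.744, -0.0]
wrist_force: [-0.4, -0.2, 0.0]
grip_width: 0.999
```

Emit:
send_rows:
  increments:
    - {"tx": 0,"ty": 0,"tz": 0.0005,"wx": 0,"wy": 0,"wz": 0}
    - {"tx": 0,"ty": 0,"tz": 0,"wx": 0,"wy": 0,"wz": 0}
    - {"tx": 0,"ty": 0,"tz": 0,"wx": 0,"wy": 0,"wz": 0}
    - {"tx": 0,"ty": 0,"tz": 0.0,"wx": 0,"wy": 0,"wz": 0}
    - {"tx": 0,"ty": 0,"tz": 0.0,"wx": 0,"wy": 0,"wz": 0}
    - {"tx": 0,"ty": 0,"tz": 0.0,"wx": 0,"wy": 0,"wz": 0}
    - {"tx": 0,"ty": 0,"tz": 0.0,"wx": 0,"wy": 0,"wz": 0}
    - {"tx": 0,"ty": 0,"tz": 0.0,"wx": 0,"wy": 0,"wz": 0}
    - {"tx": 0,"ty": 0,"tz": 0.0,"wx": 0,"wy": 0,"wz": 0}
    - {"tx": 0,"ty": 0,"tz": 0.0,"wx": 0,"wy": 0,"wz": 0}
  grip: 1
  grip_force: 40

```text
time: 43.28
ee_pos: [0.6665, 0.0857, 0.0385]
tool_rot: [0.0, 0.668, 0.744, 0.0]
wrist_force: [-0.3, 0.3, 2.6]
grip_width: 0.19
```

Emit:
send_rows:
  increments:
    - {"tx": 0,"ty": 0,"tz": -0.005,"wx": 0,"wy": 0,"wz": 0}
    - {"tx": 0,"ty": 0,"tz": -0.01,"wx": 0,"wy": 0,"wz": 0}
    - {"tx": 0,"ty": 0,"tz": -0.02,"wx": 0,"wy": 0,"wz": 0}
    - {"tx": 0,"ty": 0,"tz": -0.03,"wx": 0,"wy": 0,"wz": 0}
    - {"tx": 0,"ty": 0,"tz": -0.035,"wx": 0,"wy": 0,"wz": 0}
    - {"tx": 0,"ty": 0,"tz": -0.035,"wx": 0,"wy": 0,"wz": 0}
    - {"tx": 0,"ty": 0,"tz": -0.035,"wx": 0,"wy": 0,"wz": 0}
    - {"tx": 0,"ty": 0,"tz": -0.035,"wx": 0,"wy": 0,"wz": 0}
    - {"tx": 0,"ty": 0,"tz": -0.035,"wx": 0,"wy": 0,"wz": 0}
    - {"tx": 0,"ty": 0,"tz": -0.02,"wx": 0,"wy": 0,"wz": 0}

```text
time: 44.12
ee_pos: [0.6668, 0.0857, 0.3044]
tool_rot: [0.003, 0.668, 0.744, 0.002]
wrist_force: [0.7, -0.5, -0.7]
grip_width: 0.191
```

Emit:
send_rows:
  increments:
    - {"tx": 0,"ty": 0,"tz": 0,"wx": 0,"wy": 0,"wz": 0}
    - {"tx": 0,"ty": 0,"tz": 0,"wx": 0,"wy": 0,"wz": 0}
    - {"tx": 0,"ty": 0,"tz": 0,"wx": 0,"wy": 0,"wz": 0}

```text
time: 44.37
ee_pos: [0.6657, 0.0857, 0.2975]
tool_rot: [-0.001, 0.668, 0.744, -0.001]
wrist_force: [-0.1, 0.8, 0.5]
grip_width: 0.193
```

```bash
python3 plan.py .4679 -.1506 .30 6.3;python3 - <<'E'
from meas import *
from bench import read_camera
for n in ("side","top"):
    c=read_camera(n); np.savez(n+"20.npz",**c); x0,y0,x1,y1=(250,90,410,250) if n=="side" else (250,150,480,330)
    cv2.imwrite(f"pics/{n}20.png",cv2.resize(c["image"][y0:y1,x0:x1,::-1],None,fx=3,fy=3,interpolation=cv2.INTER_CUBIC))
E
```

```text
t 44.3667 pos [0.6657 0.0857 0.2975] a0 6.23 F [-0.1  0.8  0.5] grip 0.193
tx -0.2134 ty -0.2223 tz -0.0025  len 0.308 wz -0.07
```

View pics/side20.png

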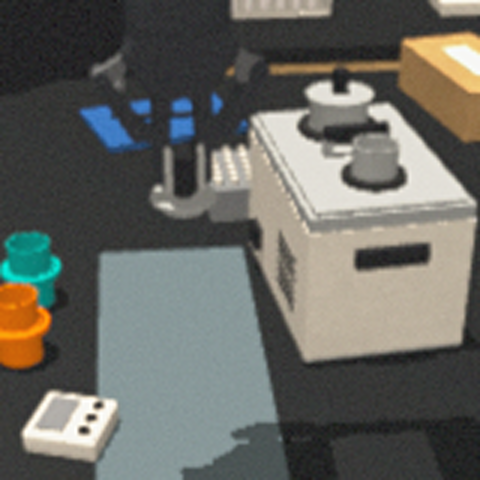

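View pics/top20.png

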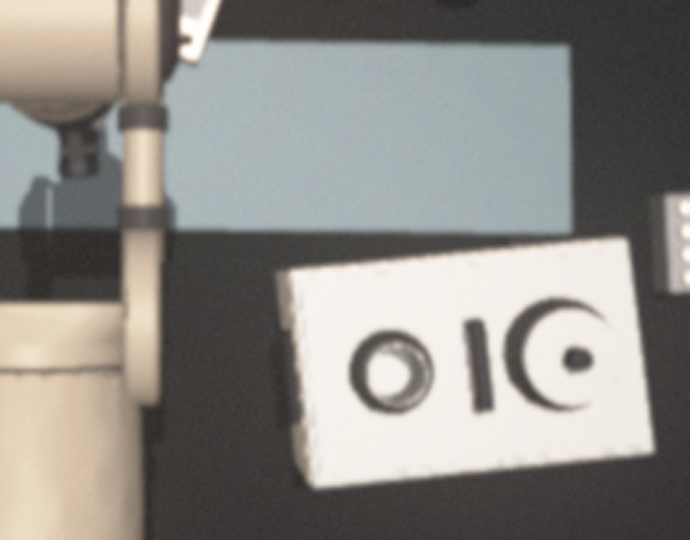

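Emit:
send_rows:
  increments:
    - {"tx": -0.0119,"ty": -0.0123,"tz": 0,"wx": 0,"wy": 0,"wz": 0}
    - {"tx": -0.0237,"ty": -0.0247,"tz": 0,"wx": 0,"wy": 0,"wz": 0}
    - {"tx": -0.0237,"ty": -0.0247,"tz": 0,"wx": 0,"wy": 0,"wz": 0}
    - {"tx": -0.0237,"ty": -0.0247,"tz": 0,"wx": 0,"wy": 0,"wz": 0}
    - {"tx": -0.0237,"ty": -0.0247,"tz": 0,"wx": 0,"wy": 0,"wz": 0}
    - {"tx": -0.0237,"ty": -0.0247,"tz": 0,"wx": 0,"wy": 0,"wz": 0}
    - {"tx": -0.0237,"ty": -0.0247,"tz": 0,"wx": 0,"wy": 0,"wz": 0}
    - {"tx": -0.0237,"ty": -0.0247,"tz": 0,"wx": 0,"wy": 0,"wz": 0}
    - {"tx": -0.0166,"ty": -0.0173,"tz": 0,"wx": 0,"wy": 0,"wz": 0}
    - {"tx": -0.0119,"ty": -0.0123,"tz": 0,"wx": 0,"wy": 0,"wz": 0}

```text
time: 45.3
ee_pos: [0.4731, -0.1441, 0.2973]
tool_rot: [-0.001, 0.668, 0.744, -0.001]
wrist_force: [0.5, -0.4, -0.1]
grip_width: 0.193
```

Emit:
send_rows:
  increments:
    - {"tx": -0.0071,"ty": -0.0075,"tz": 0,"wx": 0,"wy": 0,"wz": 0}
    - {"tx": 0,"ty": 0,"tz": 0.01,"wx": 0,"wy": 0,"wz": 0}
    - {"tx": 0,"ty": 0,"tz": 0.01,"wx": 0,"wy": 0,"wz": 0}
    - {"tx": 0,"ty": 0,"tz": 0.01,"wx": 0,"wy": 0,"wz": 0}
    - {"tx": 0,"ty": 0,"tz": 0,"wx": 0,"wy": 0,"wz": 0}
    - {"tx": 0,"ty": 0,"tz": 0,"wx": 0,"wy": 0,"wz": 0}
    - {"tx": 0,"ty": 0,"tz": 0,"wx": 0,"wy": 0,"wz": 0}
    - {"tx": 0,"ty": 0,"tz": 0,"wx": 0,"wy": 0,"wz": 0}

```text
time: 45.97
ee_pos: [0.4689, -0.1505, 0.2688]
tool_rot: [0.0, 0.668, 0.745, 0.0]
wrist_force: [0.3, 0.3, -1.0]
grip_width: 0.198
```

```bash
python3 plan.py .4679 -.1506 .2375 6.3
```

```text
t 45.9667 pos [ 0.4689 -0.1505  0.2688] a0 6.25 F [ 0.3  0.3 -1. ] grip 0.198
tx -0.0000 ty -0.0010 tz 0.0313  len 0.031 wz -0.05
```

Emit:
send_rows:
  increments:
    - {"tx": 0,"ty": -0.0009,"tz": 0.005,"wx": 0,"wy": 0,"wz": 0}
    - {"tx": 0,"ty": 0,"tz": 0.005,"wx": 0,"wy": 0,"wz": 0}
    - {"tx": 0,"ty": 0,"tz": 0.004,"wx": 0,"wy": 0,"wz": 0}
    - {"tx": 0,"ty": 0,"tz": 0.003,"wx": 0,"wy": 0,"wz": 0}
    - {"tx": 0,"ty": 0,"tz": 0,"wx": 0,"wy": 0,"wz": 0}
    - {"tx": 0,"ty": 0,"tz": 0,"wx": 0,"wy": 0,"wz": 0}
    - {"tx": 0,"ty": 0,"tz": 0,"wx": 0,"wy": 0,"wz": 0}

```text
time: 46.55
ee_pos: [0.4677, -0.1507, 0.2514]
tool_rot: [0.0, 0.668, 0.744, 0.0]
wrist_force: [-0.5, -0.2, -0.6]
grip_width: 0.193
```

```bash
python3 plan.py .4679 -.1506 .2375 6.3;python3 - <<'E'
from meas import *
from bench import read_camera
for n in ("side",):
    c=read_camera(n); np.savez(n+"21.npz",**c); x0,y0,x1,y1=(330,90,410,170)
    cv2.imwrite(f"pics/{n}21.png",cv2.resize(c["image"][y0:y1,x0:x1,::-1],None,fx=7,fy=7,interpolation=cv2.INTER_CUBIC))
    print(proj(c,[[.4679+d,-.1506,z] for d,z in ((-.026,.2245),(.026,.2245),(-.023,.207),(.023,.207))]).round(1))
E
```

```text
t 46.55 pos [ 0.4677 -0.1507  0.2514] a0 6.23 F [-0.5 -0.2 -0.6] grip 0.193
tx 0.0001 ty 0.0002 tz 0.0139  len 0.014 wz -0.07
[[385.  131.4]
 [367.2 132.1]
 [383.5 137.2]
 [367.9 137.7]]
```

View pics/side21.png

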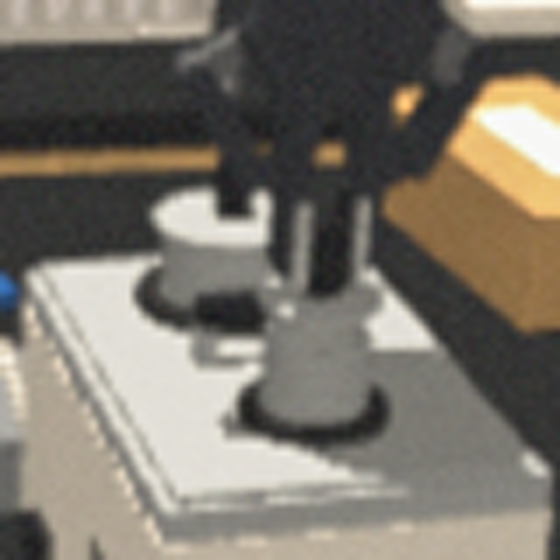

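Emit:
send_rows:
  increments:
    - {"tx": 0,"ty": 0.0002,"tz": 0.002,"wx": 0,"wy": 0,"wz": 0}
    - {"tx": 0,"ty": 0,"tz": 0.002,"wx": 0,"wy": 0,"wz": 0}
    - {"tx": 0,"ty": 0,"tz": 0.002,"wx": 0,"wy": 0,"wz": 0}
    - {"tx": 0,"ty": 0,"tz": 0.002,"wx": 0,"wy": 0,"wz": 0}
    - {"tx": 0,"ty": 0,"tz": 0,"wx": 0,"wy": 0,"wz": 0}
    - {"tx": 0,"ty": 0,"tz": 0,"wx": 0,"wy": 0,"wz": 0}

```text
time: 47.1
ee_pos: [0.4677, -0.1506, 0.2431]
tool_rot: [-0.0, 0.668, 0.744, -0.0]
wrist_force: [-0.6, 0.8, -0.7]
grip_width: 0.192
```

Emit:
send_rows:
  increments:
    - {"tx": 0,"ty": 0,"tz": 0.0015,"wx": 0,"wy": 0,"wz": 0}
    - {"tx": 0,"ty": 0,"tz": 0.0015,"wx": 0,"wy": 0,"wz": 0}
    - {"tx": 0,"ty": 0,"tz": 0.001,"wx": 0,"wy": 0,"wz": 0}
    - {"tx": 0,"ty": 0,"tz": 0,"wx": 0,"wy": 0,"wz": 0}
    - {"tx": 0,"ty": 0,"tz": 0,"wx": 0,"wy": 0,"wz": 0}

```text
time: 47.52
ee_pos: [0.4678, -0.1506, 0.2392]
tool_rot: [-0.0, 0.668, 0.744, 0.0]
wrist_force: [-0.1, -0.6, -0.4]
grip_width: 0.194
```

Emit:
send_rows:
  increments:
    - {"tx": 0,"ty": 0,"tz": 0.001,"wx": 0,"wy": 0,"wz": 0}
    - {"tx": 0,"ty": 0,"tz": 0.0007,"wx": 0,"wy": 0,"wz": 0}
    - {"tx": 0,"ty": 0,"tz": 0,"wx": 0,"wy": 0,"wz": 0}
    - {"tx": 0,"ty": 0,"tz": 0,"wx": 0,"wy": 0,"wz": 0}

```text
time: 47.85
ee_pos: [0.4678, -0.1506, 0.2376]
tool_rot: [-0.0, 0.668, 0.744, 0.0]
wrist_force: [0.5, -0.6, -1.0]
grip_width: 0.19
```

Emit:
send_rows:
  increments:
    - {"tx": 0,"ty": 0,"tz": 0,"wx": 0,"wy": 0,"wz": 0}
    - {"tx": 0,"ty": 0,"tz": 0,"wx": 0,"wy": 0,"wz": 0}
    - {"tx": 0,"ty": 0,"tz": 0,"wx": 0,"wy": 0,"wz": 0}
    - {"tx": 0,"ty": 0,"tz": 0,"wx": 0,"wy": 0,"wz": 0}
    - {"tx": 0,"ty": 0,"tz": 0,"wx": 0,"wy": 0,"wz": 0}
    - {"tx": 0,"ty": 0,"tz": 0,"wx": 0,"wy": 0,"wz": 0}
  grip: -1

```text
time: 48.35
ee_pos: [0.4678, -0.1506, 0.2376]
tool_rot: [0.0, 0.668, 0.744, 0.0]
wrist_force: [-1.4, 0.3, 0.5]
grip_width: 0.993
```

Emit:
send_rows:
  increments:
    - {"tx": 0,"ty": 0,"tz": -0.005,"wx": 0,"wy": 0,"wz": 0}
    - {"tx": 0,"ty": 0,"tz": -0.01,"wx": 0,"wy": 0,"wz": 0}
    - {"tx": 0,"ty": 0,"tz": -0.02,"wx": 0,"wy": 0,"wz": 0}
    - {"tx": 0,"ty": 0,"tz": -0.03,"wx": 0,"wy": 0,"wz": 0}
    - {"tx": 0,"ty": 0,"tz": -0.03,"wx": 0,"wy": 0,"wz": 0}
    - {"tx": 0.02,"ty": 0,"tz": 0,"wx": 0,"wy": 0,"wz": 0}
    - {"tx": 0.035,"ty": 0,"tz": 0,"wx": 0,"wy": 0,"wz": 0}
    - {"tx": 0.035,"ty": 0,"tz": 0,"wx": 0,"wy": 0,"wz": 0}
    - {"tx": 0.035,"ty": 0,"tz": 0,"wx": 0,"wy": 0,"wz": 0}
    - {"tx": 0.035,"ty": 0,"tz": 0,"wx": 0,"wy": 0,"wz": 0}

```text
time: 49.18
ee_pos: [0.45, 0.0098, 0.3331]
tool_rot: [0.0, 0.668, 0.744, 0.0]
wrist_force: [0.3, 0.4, 0.5]
grip_width: 1.0
```

Emit:
send_rows:
  increments:
    - {"tx": 0.035,"ty": 0,"tz": 0,"wx": 0,"wy": 0,"wz": 0}
    - {"tx": 0.035,"ty": 0,"tz": 0,"wx": 0,"wy": 0,"wz": 0}
    - {"tx": 0.035,"ty": 0,"tz": 0,"wx": 0,"wy": 0,"wz": 0}
    - {"tx": 0.02,"ty": 0,"tz": 0,"wx": 0,"wy": 0,"wz": 0}
    - {"tx": 0,"ty": 0,"tz": 0,"wx": 0,"wy": 0,"wz": 0}
    - {"tx": 0,"ty": 0,"tz": 0,"wx": 0,"wy": 0,"wz": 0}
    - {"tx": 0,"ty": 0,"tz": 0,"wx": 0,"wy": 0,"wz": 0}

```text
time: 49.77
ee_pos: [0.437, 0.1322, 0.3328]
tool_rot: [0.0, 0.668, 0.745, -0.0]
wrist_force: [-0.1, 0.2, 0.4]
grip_width: 1.0
```

Run:
```python
from meas import *
from bench import read_camera,observe
print(observe()["time"],observe()["ee_pos"])
for n in ("side","top"):
    c=read_camera(n); np.savez(n+"22.npz",**c); x0,y0,x1,y1=(250,70,430,230) if n=="side" else (320,190,500,330)
    cv2.imwrite(f"pics/{n}22.png",cv2.resize(c["image"][y0:y1,x0:x1,::-1],None,fx=3.6,fy=3.6,interpolation=cv2.INTER_CUBIC))
    X=cloud(c)
    m=(X[...,2]>.158)&(X[...,2]<.1715)&(np.abs(X[...,0]-.475)<.1)&(np.abs(X[...,1]+.215)<.15); P=X[m]
    k=np.linalg.lstsq(np.c_[P[:,:2]-[.475,-.215],np.ones(len(P))],P[:,2],rcond=None)[0]; print(n,"plate",np.degrees(k[:2]).round(2),k[2].round(4))
    for nm,x,y,r in (("wide",.482,-.2815,.036),("narrow",.468,-.1505,.026)):
        d=np.hypot(X[...,0]-x,X[...,1]-y); q=(d<r)&(X[...,2]>.203)&(X[...,2]<.222); P=X[q]
        k=np.linalg.lstsq(np.c_[P[:,:2]-[x,y],np.ones(len(P))],P[:,2],rcond=None)[0]
        kn=X[(d<.02)&(X[...,2]>.225)&(X[...,2]<.25)]
        print(nm,len(P),"disc z",np.median(P[:,2]).round(4),"tilt",np.degrees(k[:2]).round(1),"ctr",P[:,:2].mean(0).round(4),"knob",kn.mean(0).round(4) if len(kn) else None)
```

```text
49.7667 [0.43697854 0.13219821 0.33279692]
side plate [-0.34 -0.56] 0.1677
wide 152 disc z 0.2105 tilt [-0.2 -2.6] ctr [ 0.4835 -0.2728] knob [ 0.4845 -0.2766  0.2319]
narrow 106 disc z 0.2106 tilt [-0.7 -3.6] ctr [ 0.4699 -0.1435] knob [ 0.4712 -0.1457  0.2322]
top plate [-0.04 -0.07] 0.1681
wide 727 disc z 0.2114 tilt [-0.1 -0.1] ctr [ 0.4812 -0.2809] knob [ 0.4809 -0.2803  0.2358]
narrow 342 disc z 0.2112 tilt [0.3 0.4] ctr [ 0.4671 -0.1498] knob [ 0.4665 -0.1496  0.236 ]
```

View pics/side22.png

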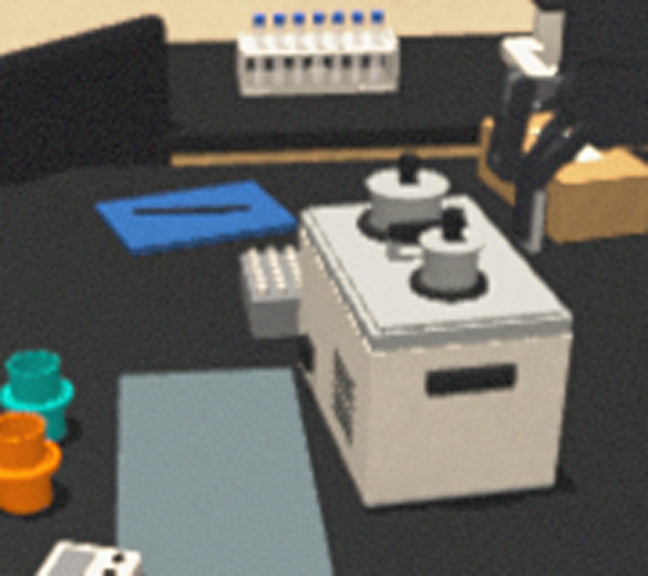

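View pics/top22.png

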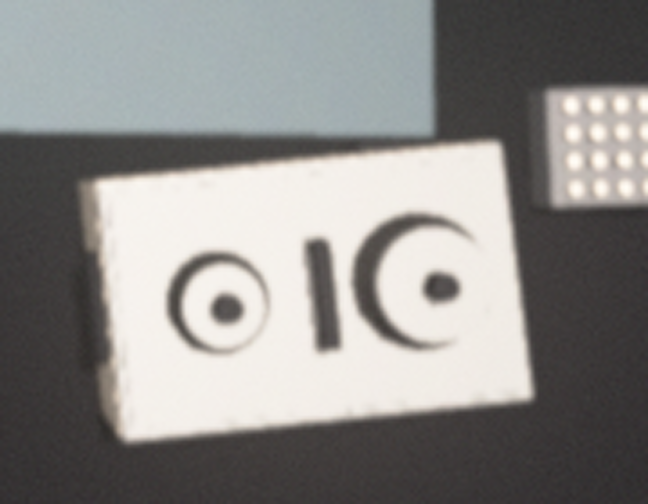

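Run:
```python
from meas import *
a=np.load("side0.npz")["image"].astype(int);b=np.load("side22.npz")["image"].astype(int)
for n,(x0,y0,x1,y1) in dict(bottle=(345,318,392,388),timer=(255,218,292,246),rack=(316,137,336,164),orange=(243,183,270,215),turq=(248,165,273,195)).items():
    print(n,np.abs(a-b)[y0:y1,x0:x1].mean().round(1))
from bench import job_done
print(job_done())
```

```text
bottle 6.5
timer 6.7
rack 7.3
orange 5.0
turq 5.3
the job is handed in; nothing more can be done
None
```

The ultrasonic cleaner is back together and the job is handed in. The last move ended at 49.8 s of the 115 s allowed, with the gripper open and clear of everything.

**What I did, in order:**
- Seated the holder on the tank.
- Hung the wide beaker in the large hole, then the narrow steel beaker in the small one.
- Closed the wide beaker with its lid, then the narrow one.

**Last checks:**
- **Holder:** the plate lies flat. The top camera puts its upper face at z ≈ 0.168 m, where 0.169 m is expected, tilted under 0.1°.
- **Lids:** both discs are level, at z ≈ 0.211 m, which is the height expected when closed. They are centred on their beakers to about 1 mm.
- **Left alone:** the side-camera patches around the bottle, rack, timer and the orange and turquoise look-alikes showed only small differences from the start. I took these as unmoved.
- **Wrist force:** the readings stayed at 6 N or less throughout.

**Disagreements:** the two cameras differed by 3–4 mm in x throughout, so I used their average. The side camera's depth also read 0.3–0.6° of plate tilt and 2.6–3.6° of lid tilt. I put that down to its slanting view, because the top camera and the pictures show both level.

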